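Clamp a gauge head on the drying chamber's vacuum port

TASK

Take the blue gauge head from its parking block and set it gently, upright and flush, on the flanged port of the drying chamber. Swing both halves of the hinged clamp ring shut around the two flanges and fold the red-tabbed latch right down so that it holds the halves together; only then turn the red valve handle fully open, in line with its pipe and pointing away from the chamber. Let go of everything and leave the spare blank cap and the other loose things where they are.

Things in the scene. Friction and masses are not known exactly. Their poses are not given: they have to be found in the camera images.
- gauge_head: Loose gauge head, 0.2-0.45 kg, upright in one of two grey parking blocks (80 x 80 x 20 mm; flange rests on its top). From below: spigot dia 30, 5 mm long, chamfered 2.5; steel flange dia 56, 6 mm thick; blue cylinder dia 36, 6 to 46 mm above the flange's underside (grip here); black plug dia 18 up to 58 mm. Origin: centre of the flange's underside, above the spigot; z up. Its yaw does not matter.
- station: Drying station, fixed during the run: grey base plate 170 x 300 x 12 mm, a steel drying chamber (dia 150, up to 66 mm above the table) with the port on top, the valve 165 mm to its +y side. Origin on the table under the port's axis, z up; -x (front, the clamp's lugs) looks roughly to the robot, +x is the clamp's hinge side. 'Station x, y' elsewhere are this body's axes.
- port_face (a point): Centre of the upward sealing face of the port, 105 mm above the table: a steel flange of diameter 56 mm, 8 mm thick, with a bore of diameter 35 mm, 8 mm deep, that takes the gauge head's spigot. The head is seated when its flange's underside lies on this face, i.e. its origin at this point.
- jaw_left (a joint): Angle of the clamp ring's +y half, rad: 0 shut, at most 1.0 (starts 0.6-0.9, clear of a head lowered from above). Swings level about a vertical pin shared by both halves, at station x +41 mm. Friction 0.05 N m (under 1 N at the lug), stays where left. Aluminium, outside dia 72 mm when shut, from 14 mm below to 11.5 mm above the port face, its groove closing round both flanges.
- jaw_right (a joint): The same for the half on the -y side, which carries the latch: 0 shut, up to 1.0 open (starts 0.6 to 0.9), same hinge pin and friction.
- jaw_left_lug (a point): On top of the left half's lug, a tab 11 mm thick (along y when shut), from 10 mm below to 10 mm above the port face, sticking out in front of the ring (station x -32 to -76 mm when shut). The point is mid-thickness, 89 mm from the hinge pin; when shut at station x -48, y +7 mm. Push the tab's outer side, or pinch it from above.
- jaw_right_lug (a point): The same point on the right half's lug; when shut at station x -48, y -7 mm. The latch stands on the front part of this lug (station x -55 to -77 mm when shut).
- latch (a joint): Angle of the latch, rad: 0 folded down (level over both lugs, its tooth behind the left lug's outer side, so the ring cannot open), 1.57 straight up, at most 1.7 (starts 1.35-1.65). Hinged on top of the right lug about a level axis along the lug; folds over towards the left lug. Friction 0.03 N m (under 1 N at the tip), stays where left, no spring. Shut both halves first or its tooth misses.
- latch_pivot (a point): Point on the latch's hinge axis, mid-width, 16 mm above the port face (6 mm above the right lug); when the ring is shut at station x -65, y -7 mm.
- latch_tip (a point): Top (outer) face of the latch's red finger tab (16 mm wide, 26 mm long, 7 mm thick), 45 mm from the hinge axis; the latch ends 51 mm from the axis.
- valve (a joint): Angle of the red quarter-turn valve handle, rad: 0 shut (across the pipe, pointing to station -x), 1.57 fully open at its stop (along the pipe, pointing to station +y, away from the chamber). Clockwise seen from above. Starts 0-0.2. Friction 0.07 N m, stays where left.
- valve_axis (a point): On the valve's vertical axis, at mid-height of the handle (70 mm above the table), 165 mm from the port's axis towards station +y. Beneath: a brass body 36 x 44 mm up to 58 mm above the table, and the pipe, diameter 20 mm (up to 50 mm above the table).
- valve_tip (a point): Free end of the red valve handle, a bar 12 mm wide and 12 mm high (64 to 76 mm above the table), 72 mm from the valve's axis.
- blank_cap: Spare blank cap (same 56 mm flange, a small black knob, 28 mm high) in the other parking block; leave alone. Origin: centre of the flange's underside.
- cal_weight: Brass calibration weight, diameter 32 mm, 52 mm high, loose on the table; leave alone. Origin: centre of its underside.
- reagent_jar: Amber glass jar with a white lid, diameter 54 mm, 90 mm high, loose on the table; leave alone. Origin: centre of its underside.
- wrench: Steel wrench, 170 mm long, lying loose; leave alone. Origin: under its middle.
- weigh_dish: Flat glass weighing dish, diameter 70 mm, loose; leave alone. Origin: centre of its underside.
- beaker: Small glass beaker, diameter 60 mm, 75 mm high, loose; leave alone. Origin: centre of its underside.
Mind the look-alikes: they are no part of the job. What is shaped like the gauge_head but brown or purple is not meant.

How it is judged:
By the outcome, as a careful person would: the job done as asked, in the order asked, and still so for the second after the job is handed in, with the robot touching nothing.
It also fails if it takes over 59 s, if anything falls off the work surface, if the arm or the gripper's body presses on something with over 40 N, if the wrist force passes 120 N, or if a joint passes its speed limit or range.

ROBOT

A 7-joint arm with a two-finger parallel gripper is mounted at the origin on the work surface. World frame = base frame: x ahead of the robot, y to its left, z up, the work surface at z = 0. Lengths are in m, angles in rad, forces in N, time in s.
With the tool pointing down it reaches from about 0.425 to 1.025 m from the base axis. Payload 9.4 kg.
Tool frame: the origin (TCP) lies at the very end of the fingers, on their centre line; the grasp point (between the pads) lies 19 mm behind it (r.grip_depth is the distance from the TCP to the grasp point, in m); y points along the fingers, z is the direction in which the jaws open and shut, and the axes are right-handed (so a half turn about y gives the same grasp; the last joint's range is limited). The gripper opens to 93 mm and grips with 3 to 60 N. Pads are 15 mm wide; open, the fingers measure 128 mm over their backs; the gripper's body (75 mm by 188 mm) begins 65 mm behind the grasp point.
Start: joints at [1.09, 0.599, -0.003, 1.599, 0.002, 0.943, -0.08], TCP at [0.285, -0.667, 0.219] pointing down, gripper open.
Joint ranges: [-2.57, 2.57], [-0.35, 1.97], [-1.29, 1.29], [0.11, 2.56], [-1.05, 4.19], [0.11, 1.86], [-2.63, 2.63]. Speed limits (rad/s): [2.22, 2.22, 3.01, 3.01, 3.14, 3.14, 3.14].

INTERFACE

Orientations are given as a rotation vector (axis times angle).
In Python, from plant import r gives the robot as it stands.
- The arm moves only by the tool play_rows, never from a script. Its argument "series" is one flat list of numbers, 7 for each row, row after row: the closure, from 0 (fully open) to 1 (shut), then the shift along the tool's x, y, z in cm, then the turn, a rotation vector about the tool's x, y, z in degrees. A call has 1 to 8 rows; each row shifts and turns the pose as measured when the row begins, along the tool's axes as they then stand; what a row does not reach is not made up. A row lasts 1/10 s, in which the tool goes at most 50 mm and 8.59 degrees, less where a joint would pass 70% of its speed; a pose out of reach is approached as far as the arm can. A call with a gripper value outside its range is refused whole. The fingers move at their own pace and stop on an object; "squeeze" is the grip in N (left out, the last holds). Time passes only in rows, so rows that do not move let the fingers close. It gives the time, the measured TCP pose, the force and the opening at its end, in the units of the state.
- r.sense(): the state, without advancing time (a new reading comes with each control period).
- r.grab_frame(name): name is "scene" or "top" or "wrist"; returns the picture (420x560x3 uint8, red, green, blue); there is no depth.
- r.get_calibration(name): a dict with "camera_matrix" (3x3 intrinsics, pixels), "rvec" (rotation vector, rad) and "tvec" (3), from world to camera coordinates, as OpenCV has them. Camera axes: x right, y down, z forward; pixel columns grow to the right and rows downward; lengths in m; the calibration is good to about 2 mm. A picture is of the moment at which its call begins: read the wrist's pose just before it. get_calibration takes no time and is no camera call; for the wrist camera it gives the pose at the moment of the call.
- r.finish_job(): hands the job in, once; it reports no verdict.
The state is a dict: "t": time; "q": joint angles; "dq": joint speeds; "joint_torque": joint torques, N m; "eef_pos": TCP position; "tool_rot": TCP orientation; "force": force on the tool from outside, world axes, zero at the start; "moment": the same for the moment, N m; "finger_gap": opening from 0.0 (shut) to 1.0 (fully open).
Only numpy, scipy, OpenCV 4.12 (cv2) and the standard library are available. Lean on these libraries where they do the work, as an engineer would, in place of code of your own. Each camera call takes 0.05 s, during which the arm holds its last target.

## Working session

There is one attempt and no reset: what is moved stays moved. The work goes in short steps, Python scripts to look and compute and a tool call to move; the robot and the scene stay as the last step left them, time stands still between calls to the robot, and variables do not carry over. Pictures are saved under pics/ and viewed, and the job is handed in when it is done.

Besides the shell and the picture viewer there is one more tool, called after ">>>" by a JSON object that holds its "fn" and its "kwargs". play_rows: Moves the arm, as the interface text tells. Its arguments: {"type":"object","properties":{"series":{"type":"array","items":{"type":"number"}},"squeeze":{"type":"number"}},"required":["series"]}

```bash
ls -la; mkdir -p pics; python3 - <<'E'
from plant import r
import cv2
print(r.sense())
for n in ("scene","top","wrist"):
    c=r.get_calibration(n);print(n,c)
    f=r.grab_frame(n);cv2.imwrite(f"pics/{n}0.png",f[:,:,::-1])
E
```

```text
total 12
drwxr-xr-x  3 agent agent 4096 Dec  6 09:37 .
drwxr-xr-x 23 root  root  4096 Dec  6 09:37 ..
drwxr-xr-x  2 agent agent 4096 Dec  6 09:37 pics
{'t': 0.0, 'q': array([ 1.09031157,  0.6001345 , -0.0025162 ,  1.60011252,  0.00183174,
        0.94291801, -0.0797957 ]), 'dq': array([ 0.00239408,  0.00027909,  0.00027488,  0.00019517,  0.00028041,
       -0.00223851, -0.0001218 ]), 'joint_torque': array([-5.68876003e-04, -7.65060282e+01,  1.49754234e+00, -2.52341294e+01,
       -5.24111290e-02,  1.70119316e-02,  1.61768494e-04]), 'eef_pos': array([ 0.28462189, -0.66626568,  0.21775981]), 'tool_rot': array([-0.40983898,  2.00109032, -1.99804575]), 'force': array([ 0.47270292,  1.07634271, -0.26134153]), 'moment': array([-0.03620962, -0.0496617 ,  0.05030553]), 'finger_gap': 1.0032946635555458}
scene {'camera_matrix': array([[462.84643031,   0.        , 278.57283075],
       [  0.        , 462.84643031, 208.37548667],
       [  0.        ,   0.        ,   1.        ]]), 'rvec': array([ 2.23295455,  0.66058771, -0.27797239]), 'tvec': array([-0.47408367, -0.09327584,  1.33535627])}
top {'camera_matrix': array([[513.42890516,   0.        , 277.09233255],
       [  0.        , 513.42890516, 213.00585755],
       [  0.        ,   0.        ,   1.        ]]), 'rvec': array([ 2.16465686, -2.11820708,  0.14070159]), 'tvec': array([0.05354804, 0.55578672, 1.24368058])}
wrist {'camera_matrix': array([[377.55461971,   0.        , 280.09826648],
       [  0.        , 377.55461971, 213.9388017 ],
       [  0.        ,   0.        ,   1.        ]]), 'rvec': array([-2.41693681,  1.59406721,  0.23217953]), 'tvec': array([-0.7248677 , -0.03413639,  0.3929518 ])}
```

View pics/scene0.png

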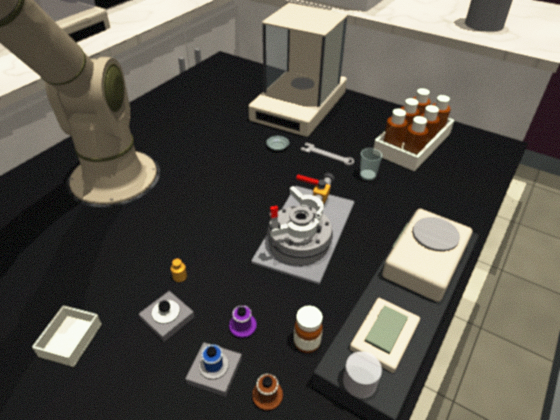

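View pics/top0.png

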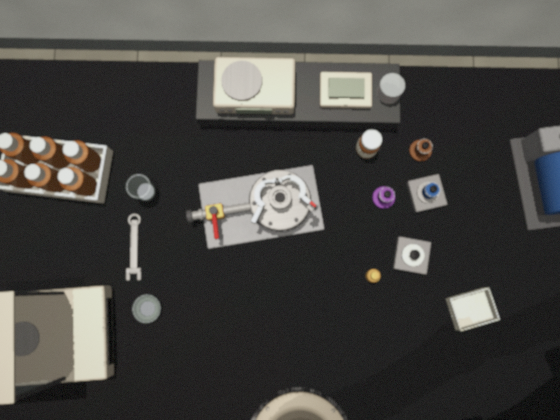

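View pics/wrist0.png

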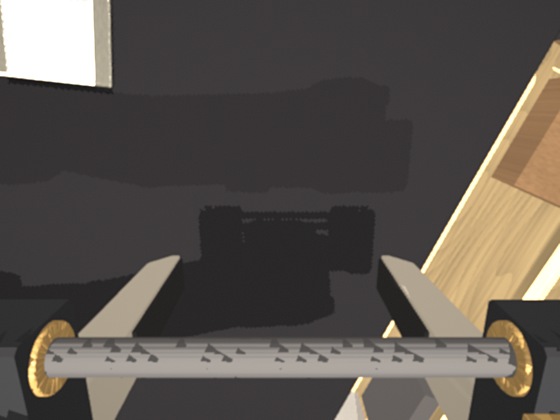

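The top view shows the blue head at about (430,190) on its block, and the station at about (270,200) with the red handle at (215,225). The brown (421,148) and purple (384,196) look-alikes and the blank cap (412,255) are also visible. I'll zoom in to get pixel positions.

```bash
cat > h.py <<'E'
import numpy as np,cv2
from scipy.spatial.transform import Rotation as R
def cam(r,n):
    c=r.get_calibration(n); return c['camera_matrix'],R.from_rotvec(c['rvec']).as_matrix(),np.array(c['tvec'])
def proj(C,p):
    K,Rm,t=C; q=(Rm@np.atleast_2d(p).T).T+t; q=q@K.T; return q[:,:2]/q[:,2:]
def onz(C,uv,z):
    K,Rm,t=C; d=Rm.T@np.linalg.solve(K,np.array([uv[0],uv[1],1.])); o=-Rm.T@t
    return o+d*(z-o[2])/d[2]
def tri(Cs,uvs):
    A=np.zeros((3,3));b=np.zeros(3);L=[]
    for (K,Rm,t),uv in zip(Cs,uvs):
        d=Rm.T@np.linalg.solve(K,np.array([uv[0],uv[1],1.]));d/=np.linalg.norm(d);o=-Rm.T@t
        M=np.eye(3)-np.outer(d,d);A+=M;b+=M@o;L.append((M,o))
    p=np.linalg.solve(A,b); return p,[float(np.linalg.norm(M@(p-o))) for M,o in L]
def blobs(f,lo,hi,minA=15):
    h=cv2.cvtColor(f,cv2.COLOR_RGB2HSV); m=cv2.inRange(h,lo,hi)
    n,_,s,c=cv2.connectedComponentsWithStats(m)
    return m,[(s[i][:5].tolist(),c[i].round(1).tolist()) for i in range(1,n) if s[i][4]>=minA]
E
python3 - <<'E'
import cv2,numpy as np
from plant import r
from h import *
t=cv2.imread('pics/top0.png')
cv2.imwrite('pics/top0z.png',cv2.resize(t[150:260,180:340],(800,550),interpolation=cv2.INTER_CUBIC))
cv2.imwrite('pics/top0h.png',cv2.resize(t[130:280,360:480],(480,600),interpolation=cv2.INTER_CUBIC))
s=cv2.imread('pics/scene0.png')
cv2.imwrite('pics/scene0z.png',cv2.resize(s[160:290,240:370],(600,600),interpolation=cv2.INTER_CUBIC))
T,S=cam(r,'top'),cam(r,'scene')
for n,f in(('top',t),('scene',s)):
    f=f[:,:,::-1].copy()
    print(n,'blue',blobs(f,(100,100,50),(122,255,255))[1])
    print(n,'red',blobs(f,(0,180,100),(4,255,255),5)[1],blobs(f,(175,180,100),(180,255,255),5)[1])
    g=blobs(f,(0,0,110),(180,50,180),100)[1];print(n,'grey',g[:12])
E
```

```text
top blue [([535, 152, 25, 62, 1216], [549.2, 181.3]), ([426, 184, 13, 12, 89], [431.7, 189.4])]
top red [] []
top grey [([0, 0, 560, 47, 23574], [289.9, 20.6]), ([0, 49, 560, 62, 5331], [278.7, 60.4]), ([319, 71, 54, 37, 248], [343.9, 89.7]), ([379, 72, 26, 26, 131], [391.0, 85.0]), ([329, 79, 35, 20, 269], [351.0, 90.1]), ([197, 104, 19, 14, 120], [205.3, 112.9]), ([539, 126, 21, 25, 447], [550.1, 137.9]), ([0, 143, 108, 59, 597], [70.0, 181.0]), ([191, 165, 133, 84, 2047], [269.2, 207.1]), ([126, 174, 28, 26, 299], [142.1, 188.8]), ([408, 174, 39, 38, 754], [426.7, 193.2]), ([260, 178, 40, 22, 257], [278.4, 185.7])]
scene blue [([203, 345, 18, 17, 160], [211.7, 354.4]), ([205, 360, 17, 12, 118], [213.4, 366.6])]
scene red [([296, 174, 23, 10, 106], [307.0, 178.6]), ([270, 205, 8, 13, 73], [273.6, 210.7])] []
scene grey [([39, 0, 56, 22, 675], [62.8, 8.2]), ([91, 0, 190, 101, 7302], [192.1, 42.2]), ([284, 0, 98, 12, 643], [341.0, 3.8]), ([340, 15, 220, 125, 13339], [444.3, 78.0]), ([454, 16, 24, 15, 100], [463.0, 24.2]), ([267, 25, 20, 44, 715], [276.1, 46.7]), ([0, 77, 47, 49, 936], [21.9, 99.3]), ([0, 106, 69, 69, 2232], [29.0, 139.8]), ([373, 122, 81, 48, 791], [408.0, 151.8]), ([267, 136, 22, 14, 212], [277.2, 142.4]), ([301, 143, 53, 21, 150], [327.5, 153.6]), ([361, 169, 15, 10, 100], [367.6, 173.4])]
```

```bash
sleep 1; ls pics
```

```text
scene0.png
scene0z.png
top0.png
top0h.png
top0z.png
wrist0.png
```

View pics/top0z.png

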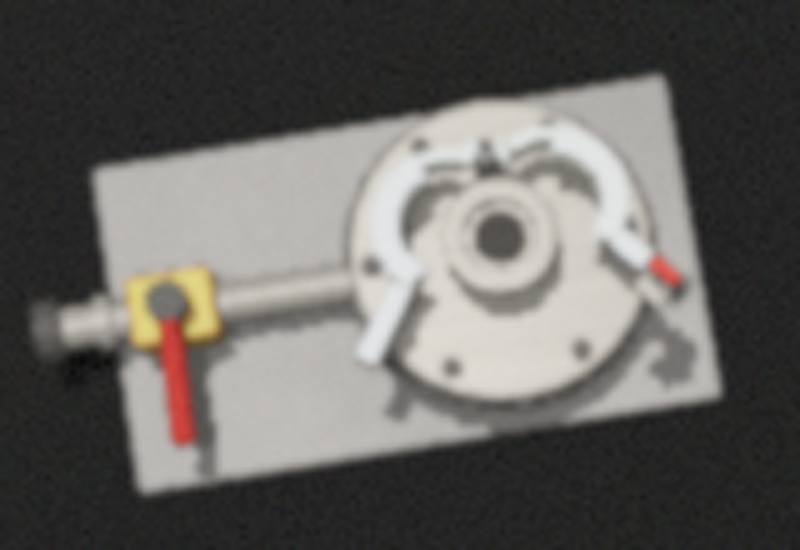

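View pics/top0h.png

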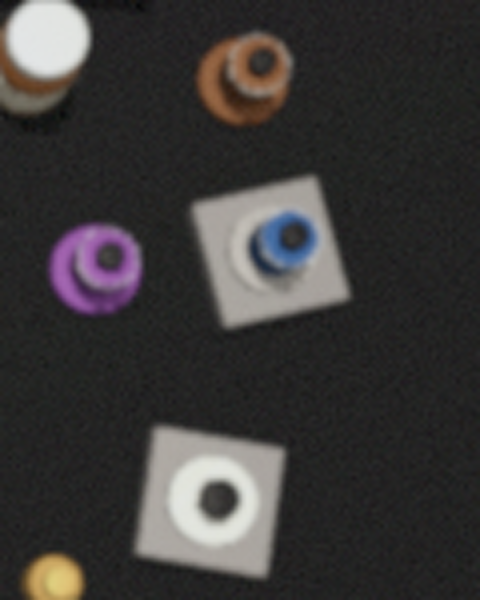

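View pics/scene0z.png

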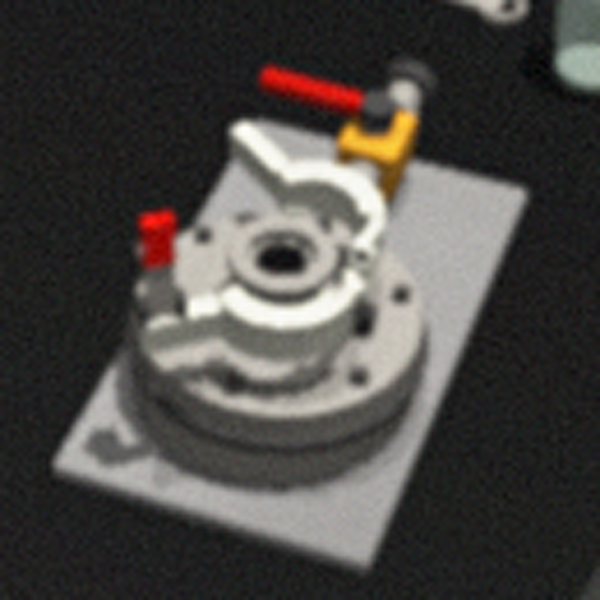

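```bash
python3 - <<'E'
from plant import r
from h import *
T,S=cam(r,'top'),cam(r,'scene')
tz=lambda u,v:(u/5+180-.4,v/5+150-.4); th=lambda u,v:(u/4+360-.4,v/4+130-.4); sz=lambda u,v:(u/4.615+240-.4,v/4.615+160-.4)
p=onz(T,tz(500,238),.105);print('port top',p,'scene',onz(S,sz(284,256),.105),'tri',tri([T,S],[tz(499,237),sz(284,256)]))
c=[onz(T,tz(*a),.012) for a in((93,170),(663,75),(721,398),(140,495))];print('base corners',np.round(c,4).tolist(),np.mean(c,0))
for i in range(4):print(np.linalg.norm(c[i]-c[i-1]),np.degrees(np.arctan2(*(c[i]-c[i-1])[1::-1])))
print('valve',onz(T,tz(167,301),.078),onz(S,sz(383,103),.078), 'tip', onz(T,tz(184,440),.076),onz(S,sz(268,75),.076))
print('head plug',onz(T,th(293,236),.078),'flange',onz(T,th(274,249),.026),'block',np.mean([onz(T,th(*a),.02) for a in((192,205),(318,177),(350,298),(226,328))],0))
print('cap',onz(T,th(213,500),.026))
print('left lug end',onz(T,tz(370,352),.115),'lug root',onz(T,tz(408,280),.115), 'r lug root',onz(T,tz(608,230),.115))
print('latch tip',tri([T,S],[tz(670,275),sz(157,214)]))
print('red latch', onz(T,tz(655,262),.105+.016+.03))
print('hinge',onz(T,tz(487,160),.116))
E
```

```text
port top [0.58333502 0.05958214 0.105     ] scene [0.58787971 0.05660588 0.105     ] tri (array([0.58511705, 0.06047091, 0.10040505]), [0.0006066418951144478, 0.0006066418951143743])
base corners [[0.631, 0.2713, 0.012], [0.6871, -0.0221, 0.012], [0.5195, -0.0537, 0.012], [0.4638, 0.24, 0.012]] [0.57530949 0.10889753 0.012     ]
0.17012418741134164 10.60569176927912
0.29871331401993423 -79.176329753577
0.17055728159103797 -169.3248748950903
0.2989186681652044 100.74052998653973
valve [0.55365756 0.22106452 0.078     ] [0.55677582 0.22048993 0.078     ] tip [0.48623557 0.21038309 0.076     ] [0.48850268 0.2087209  0.076     ]
head plug [ 0.61701529 -0.31279296  0.078     ] flange [ 0.61873822 -0.31584327  0.026     ] block [ 0.61809697 -0.3159044   0.02      ]
cap [ 0.45890411 -0.27486935  0.026     ]
left lug end [0.52595994 0.11938835 0.115     ] lug root [0.56057845 0.10244696 0.115     ] r lug root [0.58646712 0.00852635 0.115     ]
latch tip (array([ 0.55749225, -0.0165603 ,  0.17335235]), [0.0017856954884290903, 0.001785695488429016])
red latch [ 0.56557113 -0.01200495  0.151     ]
hinge [0.6188239 0.0664617 0.116    ]
```

```bash
cat >> h.py <<'E'
def down(deg): # tool y down, z (opening) at world angle deg
    a=np.radians(deg); z=np.array([np.cos(a),np.sin(a),0]); y=np.array([0,0,-1.]); x=np.cross(y,z)
    return R.from_matrix(np.column_stack([x,y,z]))
def plan(r,target,deg=None):
    s=r.sense(); R0=R.from_rotvec(s['tool_rot']); p=s['eef_pos']
    z=R0.as_matrix()[:,2]
    print('t %.2f'%s['t'],'pos',p.round(4),'open axis deg %.1f'%np.degrees(np.arctan2(z[1],z[0])),'tilt',(R0.as_matrix()[:,1]).round(3),'F',s['force'].round(1),'gap',round(s['finger_gap']*93,1),'q7 %.2f'%s['q'][6])
    d=np.array(target)-p
    print('shift in tool axes now cm',(R0.inv().apply(d)*100).round(2))
    if deg is not None:
        Rt=down(deg); rv=(R0.inv()*Rt).as_rotvec(degrees=True); print('turn',rv.round(1),' shift cm in final axes',(Rt.inv().apply(d)*100).round(2))
E
python3 - <<'E'
from plant import r
from h import *
s=r.sense();print(R.from_rotvec(s['tool_rot']).as_matrix().round(3))
plan(r,[.618,-.315,.2],100.7)
plan(r,[.618,-.315,.2],100.7-180)
E
```

```text
[[-0.92  -0.001  0.393]
 [-0.393  0.001 -0.92 ]
 [ 0.    -1.    -0.001]]
t 0.15 pos [ 0.2847 -0.6663  0.218 ] open axis deg -66.9 tilt [-0.001  0.001 -1.   ] F [-0.1  0.1  0.5] gap 92.9 q7 -0.08
shift in tool axes now cm [-44.45   1.81 -19.21]
turn [ 0.000e+00 -1.676e+02 -1.000e-01]  shift cm in final axes [39.27  1.8  28.34]
t 0.15 pos [ 0.2847 -0.6663  0.218 ] open axis deg -66.9 tilt [-0.001  0.001 -1.   ] F [-0.1  0.1  0.5] gap 92.9 q7 -0.08
shift in tool axes now cm [-44.45   1.81 -19.21]
turn [ 0.1 12.4  0. ]  shift cm in final axes [-39.27   1.8  -28.34]
```

>>> {"fn": "play_rows", "kwargs": {"series": [0.2,-3.5,0,-1.8,0,6.2,0,0.2,-3.5,0,-2.2,0,6.2,0,0.2,-4,0,-2.8,0,0,0,0.2,-4,0,-2.8,0,0,0,0.2,-4,0,-2.8,0,0,0,0.2,-4,0,-2.8,0,0,0,0.2,-4,0,-2.8,0,0,0,0.2,-4,0,-2.8,0,0,0]}}

```text
t: 0.95
eef_pos: [0.5426, -0.3973, 0.2142]
tool_rot: [-0.18, 2.141, -2.14]
force: [0.9, -0.3, -0.4]
finger_gap: 0.8
```

```bash
python3 - <<'E'
from plant import r
from h import *
plan(r,[.618,-.315,.17],-79.3)
E
```

```text
t 0.95 pos [ 0.5426 -0.3973  0.2142] open axis deg -80.7 tilt [-0.007 -0.    -1.   ] F [ 0.9 -0.3 -0.4] gap 74.4 q7 -0.83
shift in tool axes now cm [-8.79  4.37 -6.91]
turn [ 0.1 -1.4  0.4]  shift cm in final axes [-8.94  4.42 -6.69]
```

>>> {"fn": "play_rows", "kwargs": {"series": [0.3,-3,1.4,-2.2,0.1,-1,0.4,0.3,-3,1.5,-2.3,0,0,0,0.3,-2,1,-1.5,0,0,0,0.3,-0.6,0.3,-0.5,0,0,0,0.3,0,0,0,0,0,0]}}

```text
t: 1.45
eef_pos: [0.6245, -0.306, 0.1698]
tool_rot: [-0.201, 2.122, -2.117]
force: [0.3, -0.2, 0.9]
finger_gap: 0.698
```

```bash
python3 - <<'E'
from plant import r
from h import *
plan(r,[.618,-.315,.17],-79.3)
C=cam(r,'wrist');f=r.grab_frame('wrist');cv2.imwrite('pics/w1.png',f[:,:,::-1])
print(C[1].T@-C[2], C[1][2])
print('proj', proj(C,[[.618,-.315,.078],[.618,-.315,.026]]))
E
```

```text
t 1.45 pos [ 0.6245 -0.306   0.1698] open axis deg -79.0 tilt [ 0.002  0.003 -1.   ] F [ 0.3 -0.2  0.9] gap 64.9 q7 -0.96
shift in tool axes now cm [ 0.81 -0.02  0.76]
turn [ 0.1  0.3 -0.2]  shift cm in final axes [ 0.81 -0.02  0.77]
[ 0.70145024 -0.29227851  0.3371655 ] [-0.27456412 -0.05056207 -0.96023852]
proj [[289.94598961 228.43995846]
 [288.6075912  209.22117785]]
```

View pics/w1.png

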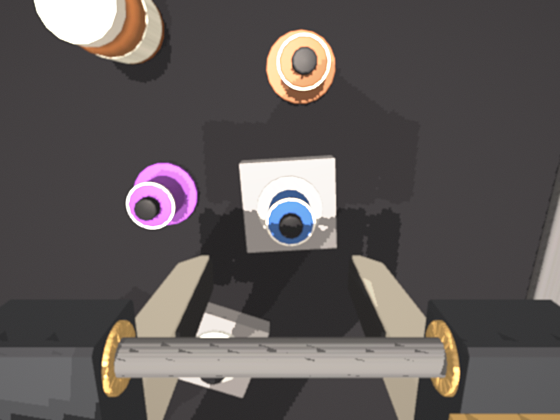

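The wrist view shows the blue head's plug at (291,227) and its flange at about (290,208). Both are within 2 px of my estimate, so (0.618, -0.315) holds. I'll descend onto it.

>>> {"fn": "play_rows", "kwargs": {"series": [0.3,0.5,1.5,0.5,0,0.3,0,0.3,0.3,3,0.3,0,0,0,0.3,0,3,0,0,0,0,0.3,0,3,0,0,0,0,0.3,0,1.5,0,0,0,0,0.3,0,0.8,0,0,0,0,0.3,0,0,0,0,0,0]}}

```text
t: 2.2
eef_pos: [0.6086, -0.3325, 0.039]
tool_rot: [-0.176, 2.127, -2.139]
force: [-0.5, 1.0, -0.6]
finger_gap: 0.7
```

```bash
python3 - <<'E'
from plant import r
from h import *
C=cam(r,'wrist')
plan(r,[.618,-.315,.034],-79.3)
E
```

```text
t 2.20 pos [ 0.6086 -0.3325  0.039 ] open axis deg -80.4 tilt [ 0.003 -0.005 -1.   ] F [-0.5  1.  -0.6] gap 65.1 q7 -0.94
shift in tool axes now cm [-1.22  0.49 -1.57]
turn [-0.3 -1.1 -0.1]  shift cm in final axes [-1.25  0.5  -1.54]
```

```bash
python3 - <<'E'
from plant import r
from h import *
plan(r,[.618,-.315,.034],-79.3)
C=cam(r,'wrist');f=r.grab_frame('wrist');cv2.imwrite('pics/w2.png',f[:,:,::-1])
plan(r,[.618,-.315,.034],-79.3)
print(proj(C,[[.618,-.315,.078],[.618,-.315,.026]]))
f=r.grab_frame('top');cv2.imwrite('pics/t2.png',f[:,:,::-1])
plan(r,[.618,-.315,.034],-79.3);print(r.sense()['dq'].round(3))
E
```

```text
t 2.20 pos [ 0.6086 -0.3325  0.039 ] open axis deg -80.4 tilt [ 0.003 -0.005 -1.   ] F [-0.5  1.  -0.6] gap 65.1 q7 -0.94
shift in tool axes now cm [-1.22  0.49 -1.57]
turn [-0.3 -1.1 -0.1]  shift cm in final axes [-1.25  0.5  -1.54]
t 2.25 pos [ 0.6088 -0.3327  0.0396] open axis deg -80.4 tilt [ 0.004 -0.006 -1.   ] F [-0.8  0.6 -1. ] gap 65.2 q7 -0.94
shift in tool axes now cm [-1.2   0.56 -1.6 ]
turn [-0.4 -1.1 -0.1]  shift cm in final axes [-1.23  0.56 -1.57]
[[236.7305427  287.51898411]
 [247.536175   239.61815508]]
t 2.30 pos [ 0.6096 -0.3325  0.0403] open axis deg -80.4 tilt [ 0.005 -0.006 -1.   ] F [ 0.   0.9 -0.6] gap 65.1 q7 -0.94
shift in tool axes now cm [-1.12  0.63 -1.59]
turn [-0.4 -1.1 -0.2]  shift cm in final axes [-1.15  0.63 -1.57]
[-0.011 -0.016 -0.004 -0.01  -0.001  0.001 -0.001]
```

View pics/w2.png

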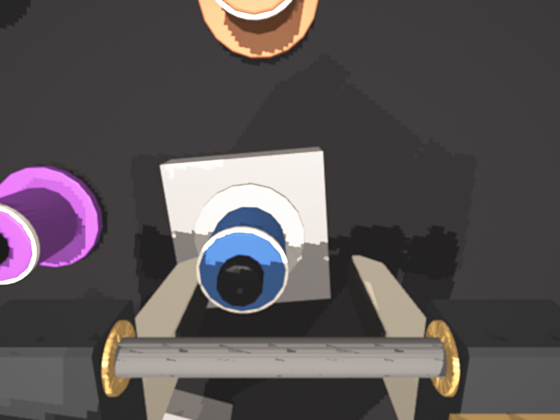

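>>> {"fn": "play_rows", "kwargs": {"series": [0.3,-0.7,0,-0.9,-0.3,-1,-0.1,0.3,-0.4,0,-0.6,0,0,0,0.3,0,0,0,0,0,0,0.3,0,0,0,0,0,0]}}

```text
t: 2.7
eef_pos: [0.6216, -0.3149, 0.0445]
tool_rot: [-0.191, 2.114, -2.124]
force: [-0.3, -1.0, 0.1]
finger_gap: 0.699
```

```bash
cat > look.py <<'E'
import sys
from plant import r
from h import *
a=[float(x) for x in sys.argv[1:5]]
plan(r,a[:3],a[3])
if len(sys.argv)>5:
    for n in sys.argv[6:]:
        C=cam(r,n);f=r.grab_frame(n);cv2.imwrite(f'pics/{sys.argv[5]}_{n}.png',f[:,:,::-1])
        print(n,'target projects',proj(C,[a[:3]]).round(1))
    plan(r,a[:3],a[3])
E
python3 look.py .618 -.315 .034 -79.3 w3 wrist
```

```text
t 2.70 pos [ 0.6216 -0.3149  0.0445] open axis deg -79.2 tilt [ 0.009 -0.004 -1.   ] F [-0.3 -1.   0.1] gap 65.0 q7 -0.95
shift in tool axes now cm [ 0.37  1.04 -0.06]
turn [-0.3  0.1 -0.4]  shift cm in final axes [ 0.36  1.05 -0.05]
wrist target projects [[277.4 270.3]]
t 2.75 pos [ 0.6218 -0.3147  0.0445] open axis deg -79.2 tilt [ 0.009 -0.003 -1.   ] F [-0.2  0.3 -0.4] gap 65.2 q7 -0.95
shift in tool axes now cm [ 0.38  1.05 -0.04]
turn [-0.3  0.1 -0.5]  shift cm in final axes [ 0.38  1.05 -0.04]
```

View pics/w3_wrist.png

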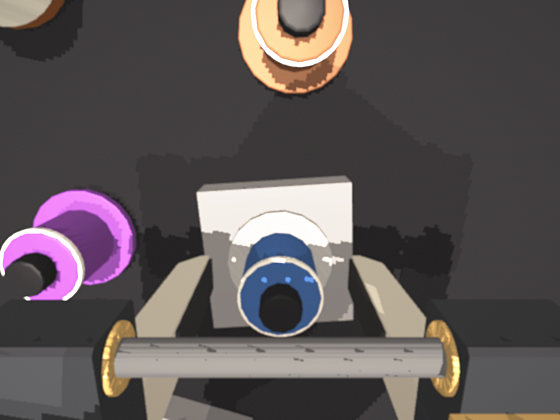

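The head sits centred between the fingers, with the plug at (280,305). I'll lower the last centimetre and grip.

>>> {"fn": "play_rows", "kwargs": {"series": [0.3,0.3,0.6,0,-0.3,0,-0.4,0.3,0,0.4,0,0,0,0,0.3,0,0,0,0,0,0]}}

```text
t: 3.05
eef_pos: [0.6185, -0.3157, 0.0339]
tool_rot: [-0.2, 2.123, -2.122]
force: [-1.1, -0.2, -0.4]
finger_gap: 0.701
```

```bash
python3 look.py .618 -.315 .034 -79.3
```

```text
t 3.05 pos [ 0.6185 -0.3157  0.0339] open axis deg -79.2 tilt [ 0.001  0.    -1.   ] F [-1.1 -0.2 -0.4] gap 65.2 q7 -0.95
shift in tool axes now cm [ 0.04 -0.01 -0.08]
turn [ 0.   0.1 -0. ]  shift cm in final axes [ 0.04 -0.01 -0.08]
```

>>> {"fn": "play_rows", "kwargs": {"series": [0.8,0,0,0,0,0,0,0.8,0,0,0,0,0,0,0.8,0,0,0,0,0,0,0.8,0,0,0,0,0,0], "squeeze": 30}}

```text
t: 3.45
eef_pos: [0.618, -0.3162, 0.0333]
tool_rot: [-0.2, 2.124, -2.123]
force: [0.3, 0.6, 0.5]
finger_gap: 0.409
```

```bash
python3 look.py .618 -.315 .17 -79.3
```

```text
t 3.45 pos [ 0.618  -0.3162  0.0333] open axis deg -79.3 tilt [-0.  0. -1.] F [0.3 0.6 0.5] gap 38.0 q7 -0.95
shift in tool axes now cm [ -0.02 -13.67  -0.12]
turn [0. 0. 0.]  shift cm in final axes [ -0.03 -13.67  -0.12]
```

>>> {"fn": "play_rows", "kwargs": {"series": [0.8,0,0,0,0,0,0,0.8,0,-0.5,0,0,0,0,0.8,0,-1.5,0,0,0,0,0.8,0,-3,0,0,0,0,0.8,0,-4,0,0,0,0,0.8,0,-4,0,0,0,0,0.8,0,-2,0,0,0,0,0.8,0,0,0,0,0,0]}}

```text
t: 4.25
eef_pos: [0.6169, -0.3158, 0.1928]
tool_rot: [-0.201, 2.126, -2.123]
force: [0.2, 0.3, -2.7]
finger_gap: 0.38
```

```bash
python3 look.py .584 .059 .22 -79.3 w4 wrist
```

```text
t 4.25 pos [ 0.6169 -0.3158  0.1928] open axis deg -79.3 tilt [-0.002  0.001 -1.   ] F [ 0.2  0.3 -2.7] gap 35.4 q7 -0.95
shift in tool axes now cm [ -3.74  -2.67 -37.45]
turn [0.1 0.  0.1]  shift cm in final axes [ -3.73  -2.72 -37.44]
wrist target projects [[-686.5  213.3]]
t 4.30 pos [ 0.6165 -0.3157  0.1915] open axis deg -79.3 tilt [-0.003  0.002 -1.   ] F [ 0.3  0.5 -2.6] gap 36.1 q7 -0.95
shift in tool axes now cm [ -3.77  -2.78 -37.42]
turn [0.1 0.  0.2]  shift cm in final axes [ -3.77  -2.85 -37.42]
```

View pics/w4_wrist.png

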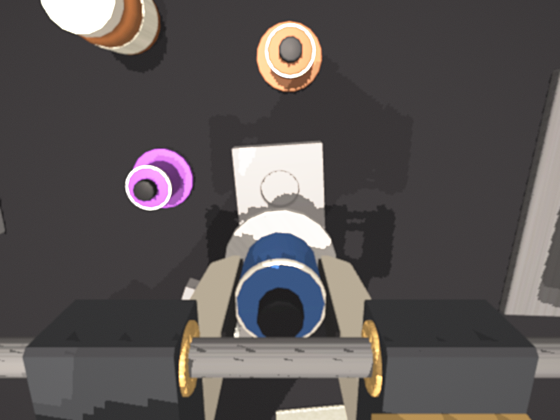

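>>> {"fn": "play_rows", "kwargs": {"series": [0.8,0,-1,-2,0,0,0,0.8,0.2,-1,-4,0,0,0,0.8,0.3,-0.8,-4.8,0,0,0,0.8,0.3,0,-4.8,0,0,0,0.8,0.3,0,-4.8,0,0,0,0.8,0.3,0,-4.8,0,0,0,0.8,0.3,0,-4.8,0,0,0,0.8,0,0,-3,0,0,0]}}

```text
t: 5.1
eef_pos: [0.5286, 0.0152, 0.2134]
tool_rot: [-0.213, 2.139, -2.129]
force: [0.7, -0.3, -1.5]
finger_gap: 0.382
```

```bash
python3 look.py .53 .05 .22 -79.3
```

```text
t 5.10 pos [0.5286 0.0152 0.2134] open axis deg -79.6 tilt [-0.018  0.003 -1.   ] F [ 0.7 -0.3 -1.5] gap 35.5 q7 -1.50
shift in tool axes now cm [-0.76 -0.65 -3.4 ]
turn [ 0.4 -0.3  1. ]  shift cm in final axes [-0.79 -0.66 -3.39]
```

>>> {"fn": "play_rows", "kwargs": {"series": [0.8,-0.2,-0.7,-1.5,0.4,-0.3,1,0.8,0,-0.2,-0.6,0,0,0,0.8,0,0,0,0,0,0,0.8,0,0,0,0,0,0]}}

```text
t: 5.5
eef_pos: [0.5215, 0.0437, 0.2197]
tool_rot: [-0.218, 2.122, -2.12]
force: [1.0, -0.8, -2.8]
finger_gap: 0.377
```

```bash
python3 look.py .584 .059 .105 -79.3 w5 wrist
```

```text
t 5.50 pos [0.5215 0.0437 0.2197] open axis deg -78.7 tilt [-0.007  0.    -1.   ] F [ 1.  -0.8 -2.8] gap 35.1 q7 -1.55
shift in tool axes now cm [-6.51 11.43 -0.25]
turn [0.1 0.6 0.4]  shift cm in final axes [-6.43 11.47 -0.34]
wrist target projects [[275.7 122.3]]
t 5.55 pos [0.5215 0.0434 0.2197] open axis deg -78.7 tilt [-0.007  0.    -1.   ] F [-0.4  0.4 -2.8] gap 35.8 q7 -1.55
shift in tool axes now cm [-6.51 11.42 -0.29]
turn [0.1 0.6 0.4]  shift cm in final axes [-6.43 11.47 -0.37]
```

View pics/w5_wrist.png

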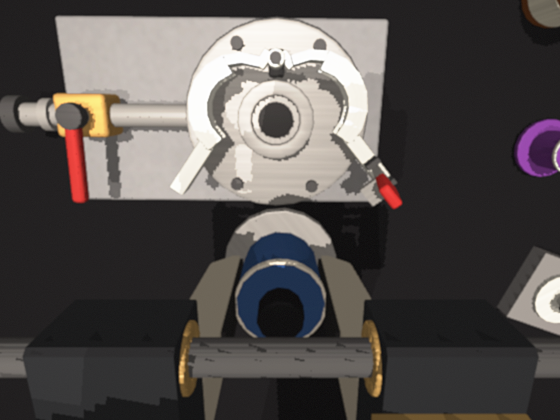

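```bash
python3 - <<'E'
from plant import r
from h import *
C=cam(r,'wrist'); s=r.sense(); p=s['eef_pos'];print(p)
print('plug pred',proj(C,[p+[0,0,.044]]))
f=cv2.imread('pics/w5_wrist.png')
cv2.imwrite('pics/w5z.png',cv2.resize(f[10:220,160:420],(780,630),interpolation=cv2.INTER_CUBIC)[:600])
cv2.imwrite('pics/w5p.png',cv2.resize(f[230:350,200:360],(800,600),interpolation=cv2.INTER_CUBIC))
g=cv2.cvtColor(f,cv2.COLOR_BGR2GRAY); m=(g[95:145,250:300]<90).astype(np.uint8)
n,_,st,c=cv2.connectedComponentsWithStats(m)
for i in range(1,n):
    if st[i][4]>100: print(st[i],c[i]+[250,95], onz(C,c[i]+[250,95],.105),onz(C,c[i]+[250,95],.101))
E
```

```text
[0.52151177 0.04339975 0.21969822]
plug pred [[277.75237901 324.2218665 ]]
[  9   8  34  34 907] [275.49614112 119.7353914 ] [0.58583349 0.05916561 0.105     ] [0.58563235 0.05918356 0.101     ]
```

View pics/w5z.png

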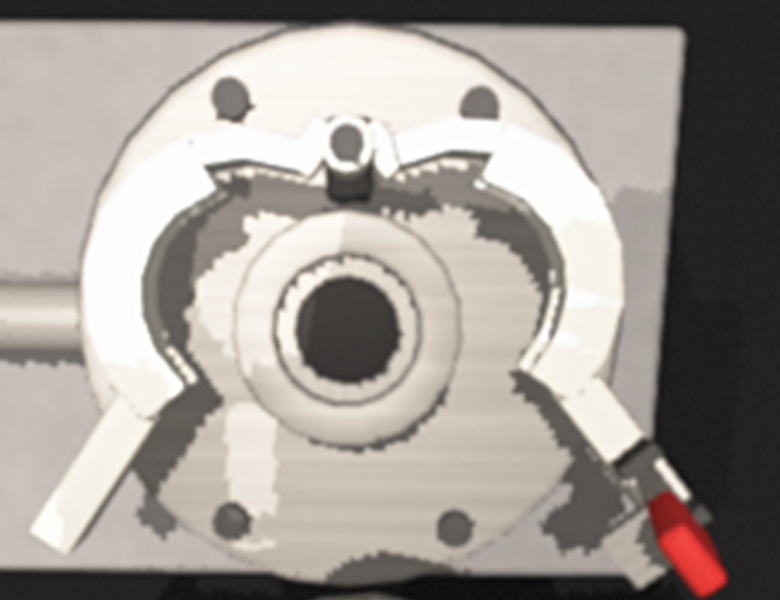

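View pics/w5p.png

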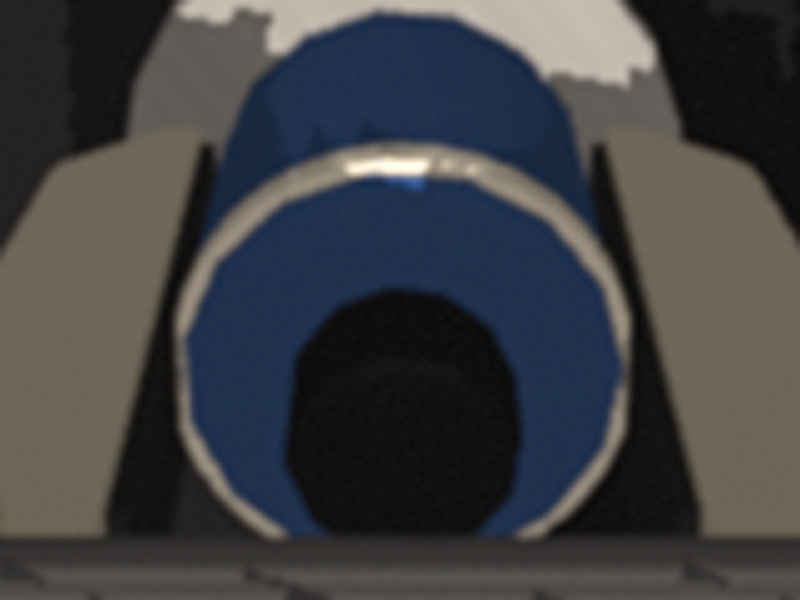

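```bash
python3 - <<'E'
from plant import r
from h import *
C=cam(r,'wrist'); s=r.sense(); p=s['eef_pos'];M=R.from_rotvec(s['tool_rot']).as_matrix()
print('ring centre pred',proj(C,[p+[0,0,.032]]))
a=np.linspace(0,2*np.pi,73)
ring=proj(C,[p+[.018*np.cos(t),.018*np.sin(t),.032] for t in a]);print(ring.min(0),ring.max(0))
ring=proj(C,[p+[.028*np.cos(t),.028*np.sin(t),-.008] for t in a]);print('flange',ring.min(0),ring.max(0))
plan(r,[.5855,.0597,.16],-79.3)
E
```

```text
ring centre pred [[278.00211201 307.26406297]]
[233.23802488 266.21906747] [322.76704896 345.59276728]
flange [223.00087245 212.25401803] [334.26228049 314.4749933 ]
t 5.55 pos [0.5215 0.0434 0.2197] open axis deg -78.7 tilt [-0.007  0.    -1.   ] F [-0.4  0.4 -2.8] gap 35.8 q7 -1.55
shift in tool axes now cm [-6.64  5.92 -0.34]
turn [0.1 0.6 0.4]  shift cm in final axes [-6.59  5.97 -0.41]
```

>>> {"fn": "play_rows", "kwargs": {"series": [0.8,-1.5,0.5,0,0.1,-0.3,0.2,0.8,-2.2,1.2,-0.2,0,0,0.2,0.8,-1.5,1.5,-0.2,0,0,0,0.8,-0.7,1,0,0,0,0,0.8,-0.2,0.5,0,0,0,0,0.8,0,0,0,0,0,0,0.8,0,0,0,0,0,0]}}

```text
t: 6.25
eef_pos: [0.5862, 0.0528, 0.168]
tool_rot: [-0.205, 2.118, -2.123]
force: [0.2, 0.3, -2.1]
finger_gap: 0.386
```

```bash
python3 look.py .584 .060 .1185 -79.3
```

```text
t 6.25 pos [0.5862 0.0528 0.168 ] open axis deg -79.0 tilt [-0.    -0.002 -1.   ] F [ 0.2  0.3 -2.1] gap 35.9 q7 -1.55
shift in tool axes now cm [ 0.07  4.95 -0.76]
turn [-0.1  0.3  0.1]  shift cm in final axes [ 0.08  4.95 -0.75]
```

>>> {"fn": "play_rows", "kwargs": {"series": [0.8,0.1,0.8,-0.4,-0.1,0.3,0.1,0.8,0,1,-0.3,0,0,0,0.8,0,0.5,0,0,0,0,0.8,0,0,0,0,0,0,0.8,0,0,0,0,0,0]}}

```text
t: 6.75
eef_pos: [0.5827, 0.0599, 0.1444]
tool_rot: [-0.197, 2.122, -2.123]
force: [0.1, 0.5, -2.5]
finger_gap: 0.385
```

```bash
python3 look.py .584 .060 .1185 -79.3 w6 scene
```

```text
t 6.75 pos [0.5827 0.0599 0.1444] open axis deg -79.3 tilt [ 0.002  0.    -1.   ] F [ 0.1  0.5 -2.5] gap 35.8 q7 -1.56
shift in tool axes now cm [-0.12  2.59  0.02]
turn [-0.   0.  -0.1]  shift cm in final axes [-0.13  2.59  0.02]
scene target projects [[300.7 209.3]]
t 6.80 pos [0.5827 0.0599 0.1445] open axis deg -79.3 tilt [ 0.002  0.    -1.   ] F [ 0.3 -0.1 -2.9] gap 36.1 q7 -1.56
shift in tool axes now cm [-0.12  2.6   0.01]
turn [-0.   0.  -0.1]  shift cm in final axes [-0.13  2.6   0.01]
```

>>> {"fn": "play_rows", "kwargs": {"series": [0.8,-0.1,0.8,0,0,0,-0.1,0.8,0,0.6,0,0,0,0,0.8,0,0,0,0,0,0,0.8,0,0,0,0,0,0]}}

```text
t: 7.2
eef_pos: [0.5842, 0.06, 0.1296]
tool_rot: [-0.198, 2.123, -2.123]
force: [-0.3, 0.6, -3.1]
finger_gap: 0.385
```

```bash
python3 look.py .584 .060 .1185 -79.3 w7 wrist
```

```text
t 7.20 pos [0.5842 0.06   0.1296] open axis deg -79.3 tilt [ 0.001 -0.    -1.   ] F [-0.3  0.6 -3.1] gap 35.8 q7 -1.56
shift in tool axes now cm [ 0.02  1.11 -0.  ]
turn [-0.  -0.  -0.1]  shift cm in final axes [ 0.02  1.11 -0.  ]
wrist target projects [[278.5 263.6]]
t 7.25 pos [0.5842 0.06   0.1296] open axis deg -79.3 tilt [ 0.001 -0.    -1.   ] F [ 0.1  0.3 -2.5] gap 35.7 q7 -1.56
shift in tool axes now cm [ 0.02  1.11 -0.01]
turn [-0.  -0.  -0.1]  shift cm in final axes [ 0.02  1.11 -0.01]
```

View pics/w7_wrist.png

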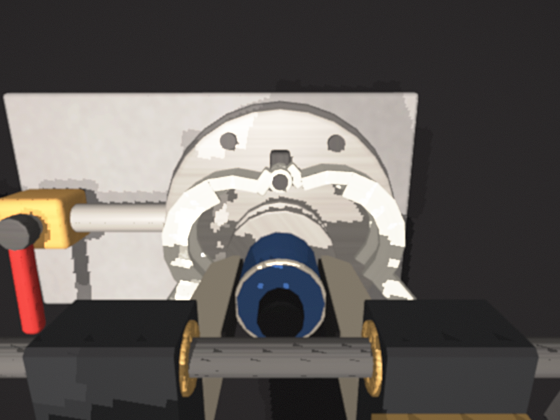

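The head hangs concentric over the port: head flange arc at row 210, port rim at 203, both centred near column 280. Lowering gently.

>>> {"fn": "play_rows", "kwargs": {"series": [0.8,0,0.4,0,0,0,0,0.8,0,0.3,0,0,0,0,0.8,0,0.2,0,0,0,0,0.8,0,0,0,0,0,0]}}

```text
t: 7.65
eef_pos: [0.5843, 0.0599, 0.1201]
tool_rot: [-0.197, 2.123, -2.123]
force: [0.1, -0.3, -3.1]
finger_gap: 0.382
```

```bash
python3 look.py .584 .060 .1185 -79.3
```

```text
t 7.65 pos [0.5843 0.0599 0.1201] open axis deg -79.3 tilt [ 0.002 -0.    -1.   ] F [ 0.1 -0.3 -3.1] gap 35.5 q7 -1.56
shift in tool axes now cm [ 0.03  0.16 -0.01]
turn [-0.  -0.  -0.1]  shift cm in final axes [ 0.03  0.16 -0.01]
```

>>> {"fn": "play_rows", "kwargs": {"series": [0.8,0,0.1,0,0,0,0,0.8,0,0.1,0,0,0,0,0.8,0,0,0,0,0,0]}}

```text
t: 7.95
eef_pos: [0.5845, 0.06, 0.1183]
tool_rot: [-0.197, 2.122, -2.123]
force: [-0.2, -0.2, -2.3]
finger_gap: 0.385
```

```bash
python3 look.py .584 .060 .1185 -79.3
```

```text
t 7.95 pos [0.5845 0.06   0.1183] open axis deg -79.3 tilt [ 0.002 -0.    -1.   ] F [-0.2 -0.2 -2.3] gap 35.8 q7 -1.56
shift in tool axes now cm [ 0.05 -0.02 -0.01]
turn [-0.  -0.  -0.1]  shift cm in final axes [ 0.05 -0.02 -0.01]
```

>>> {"fn": "play_rows", "kwargs": {"series": [0.8,0,0.1,0,0,0,0,0.8,0,0,0,0,0,0]}}

```text
t: 8.15
eef_pos: [0.5847, 0.06, 0.1185]
tool_rot: [-0.195, 2.122, -2.123]
force: [-0.1, 1.0, -2.7]
finger_gap: 0.382
```

>>> {"fn": "play_rows", "kwargs": {"series": [0.8,0,0.1,0,0,0,0,0.8,0,0,0,0,0,0]}}

```text
t: 8.35
eef_pos: [0.5849, 0.06, 0.1183]
tool_rot: [-0.194, 2.122, -2.122]
force: [-0.4, -0.0, -2.2]
finger_gap: 0.384
```

>>> {"fn": "play_rows", "kwargs": {"series": [0.8,0,0.2,0,0,0,0,0.8,0,0.1,0,0,0,0]}}

```text
t: 8.55
eef_pos: [0.5851, 0.06, 0.1182]
tool_rot: [-0.192, 2.122, -2.121]
force: [-2.9, 0.1, 8.5]
finger_gap: 0.384
```

```bash
python3 look.py .584 .060 .1185 -79.3 w8 wrist scene; python3 -c "
import cv2
s=cv2.imread('pics/w8_scene.png');cv2.imwrite('pics/w8z.png',cv2.resize(s[130:290,220:380],(600,600),interpolation=cv2.INTER_CUBIC))"
```

```text
t 8.55 pos [0.5851 0.06   0.1182] open axis deg -79.3 tilt [ 0.005  0.001 -1.   ] F [-2.9  0.1  8.5] gap 35.7 q7 -1.56
shift in tool axes now cm [ 0.11 -0.03 -0.02]
turn [-0.  -0.  -0.3]  shift cm in final axes [ 0.11 -0.03 -0.02]
wrist target projects [[278.1 274.9]]
scene target projects [[300.7 209.3]]
t 8.65 pos [0.5852 0.06   0.1182] open axis deg -79.3 tilt [ 0.005  0.001 -1.   ] F [-4.9 -0.8 14.9] gap 35.7 q7 -1.56
shift in tool axes now cm [ 0.11 -0.03 -0.02]
turn [-0.  -0.  -0.3]  shift cm in final axes [ 0.11 -0.03 -0.02]
```

View pics/w8_wrist.png

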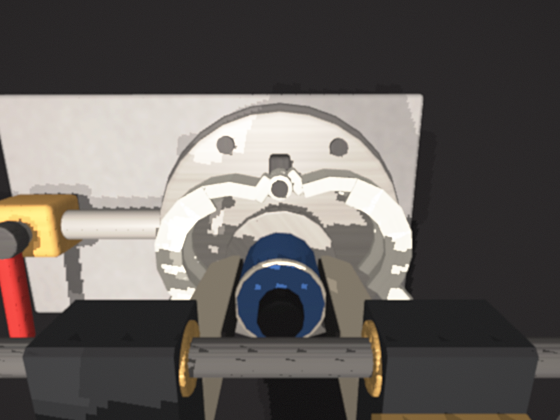

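View pics/w8z.png

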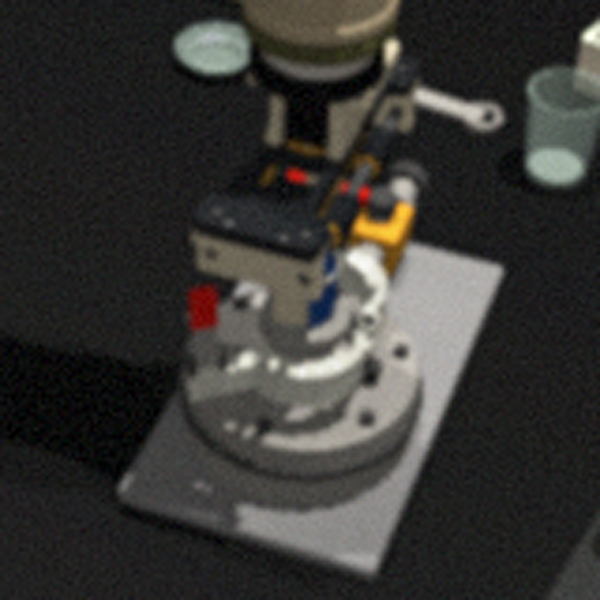

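It is seated: TCP at 0.118, which matches the expected 0.1183, and contact force has appeared. Releasing.

>>> {"fn": "play_rows", "kwargs": {"series": [0.8,0,-0.1,0,0,0,0,0.4,0,0,0,0,0,0,0.4,0,0,0,0,0,0,0.4,0,0,0,0,0,0]}}

```text
t: 9.05
eef_pos: [0.5858, 0.0601, 0.1192]
tool_rot: [-0.191, 2.121, -2.12]
force: [1.0, 0.4, 0.9]
finger_gap: 0.578
```

```bash
python3 look.py .584 .060 .24 -79.3
```

```text
t 9.05 pos [0.5858 0.0601 0.1192] open axis deg -79.3 tilt [ 0.007  0.001 -1.   ] F [1.  0.4 0.9] gap 53.7 q7 -1.56
shift in tool axes now cm [  0.1  -12.08  -0.02]
turn [-0.  -0.  -0.4]  shift cm in final axes [  0.18 -12.08  -0.02]
```

>>> {"fn": "play_rows", "kwargs": {"series": [0.4,0,-1,0,0,0,-0.4,0.4,0,-3,0,0,0,0,0.4,0,-4,0,0,0,0,0.4,1,-3,0,0,0,0,0.4,3,-1,0,0,0,0,0.4,2,0,0,0,0,0,0.4,0.5,0,0,0,0,0,0.4,0,0,0,0,0,0]}}

```text
t: 9.85
eef_pos: [0.5214, 0.0481, 0.2424]
tool_rot: [-0.2, 2.124, -2.125]
force: [0.6, 0.3, -1.1]
finger_gap: 0.598
```

```bash
python3 look.py .584 .060 .163 -79.3 w9 wrist scene; python3 -c "
import cv2
s=cv2.imread('pics/w9_scene.png');cv2.imwrite('pics/w9z.png',cv2.resize(s[130:290,220:380],(600,600),interpolation=cv2.INTER_CUBIC))"
```

```text
t 9.85 pos [0.5214 0.0481 0.2424] open axis deg -79.3 tilt [-0.001 -0.    -1.   ] F [ 0.6  0.3 -1.1] gap 55.6 q7 -1.57
shift in tool axes now cm [-6.38  7.94 -0.01]
turn [-0.  -0.   0.1]  shift cm in final axes [-6.37  7.94 -0.  ]
wrist target projects [[278.9 127.2]]
scene target projects [[301.5 194.6]]
t 9.95 pos [0.5221 0.0484 0.242 ] open axis deg -79.3 tilt [-0.001 -0.001 -1.   ] F [0.2 0.3 0.5] gap 55.7 q7 -1.57
shift in tool axes now cm [-6.3  7.9  0. ]
turn [-0.  -0.   0.1]  shift cm in final axes [-6.29  7.9   0.  ]
```

View pics/w9_wrist.png

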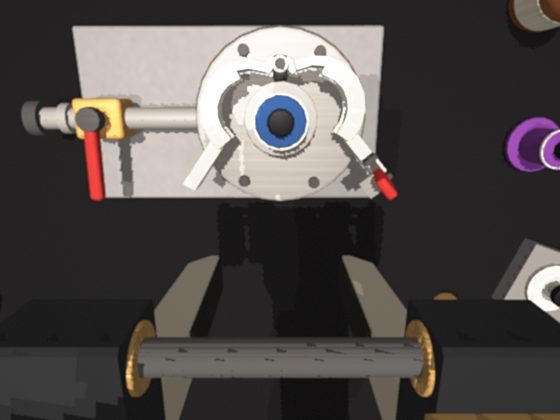

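View pics/w9z.png

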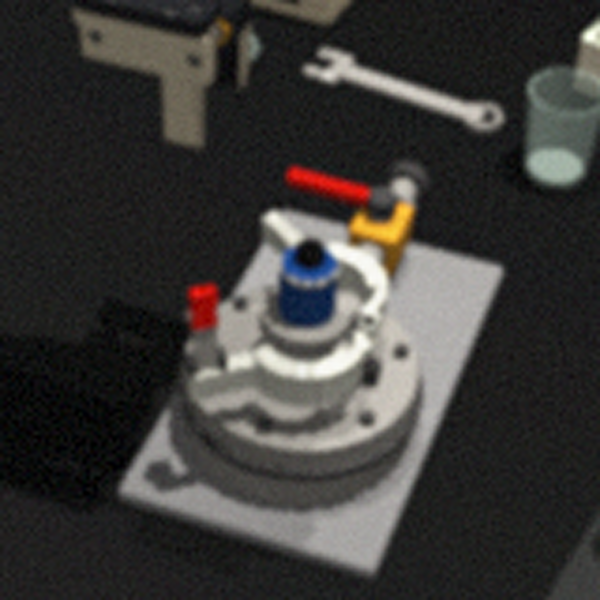

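```bash
cat > st.py <<'E'
# station-frame target: x,y mm station, z m world ; axes shift printed
import sys
from plant import r
from h import *
P=np.array([.5845,.060]);a=np.radians(10.7);sx=np.array([np.cos(a),np.sin(a)]);sy=np.array([-np.sin(a),np.cos(a)])
def w(x,y,z): return np.r_[P+sx*x/1e3+sy*y/1e3,z]
if __name__=='__main__':
    d=r.sense()['eef_pos'][:2]-P; print('TCP station mm',(d@sx*1e3).round(1),(d@sy*1e3).round(1))
    x,y,z=map(float,sys.argv[1:4]); plan(r,w(x,y,z),-79.3 if len(sys.argv)<5 else float(sys.argv[4]))
    if len(sys.argv)>5:
      for n in sys.argv[6:]:
        f=r.grab_frame(n);cv2.imwrite(f'pics/{sys.argv[5]}_{n}.png',f[:,:,::-1])
        if n=='scene':cv2.imwrite(f'pics/{sys.argv[5]}_{n}.png',cv2.resize(f[120:280,220:380,::-1],(600,600),interpolation=cv2.INTER_CUBIC))
        if n=='top':cv2.imwrite(f'pics/{sys.argv[5]}_{n}.png',cv2.resize(f[140:260,180:340,::-1],(800,600),interpolation=cv2.INTER_CUBIC))
E
python3 st.py -20 84 .102
```

```text
TCP station mm -63.4 0.1
t 9.95 pos [0.5221 0.0484 0.242 ] open axis deg -79.3 tilt [-0.001 -0.001 -1.   ] F [0.2 0.3 0.5] gap 55.7 q7 -1.57
shift in tool axes now cm [-4.36 14.   -8.39]
turn [-0.  -0.   0.1]  shift cm in final axes [-4.34 14.   -8.39]
```

>>> {"fn": "play_rows", "kwargs": {"series": [1,-0.8,0,-2,0,0,0,1,-1.3,0,-3,0,0,0,1,-1.3,0,-2.4,0,0,0,1,-0.6,1,-1,0,0,0,1,0,3,0,0,0,0,1,0,3,0,0,0,0,1,0,1.5,0,0,0,0,1,0,0,0,0,0,0]}}

```text
t: 10.75
eef_pos: [0.552, 0.1412, 0.1475]
tool_rot: [-0.202, 2.124, -2.128]
force: [-0.0, 0.2, 1.0]
finger_gap: 0.008
```

```bash
python3 st.py -20 84 .102
```

```text
TCP station mm -16.8 85.9
t 10.75 pos [0.552  0.1412 0.1475] open axis deg -79.4 tilt [-0.004 -0.002 -1.   ] F [-0.   0.2  1. ] gap 0.8 q7 -1.73
shift in tool axes now cm [0.3  4.55 0.18]
turn [-0.1 -0.1  0.2]  shift cm in final axes [0.32 4.55 0.19]
```

>>> {"fn": "play_rows", "kwargs": {"series": [1,0.3,1.5,-0.3,0,0,0.2,1,0,1.8,0,0,0,0,1,0,1,0,0,0,0,1,0,0,0,0,0,0,1,0,0,0,0,0,0]}}

```text
t: 11.25
eef_pos: [0.5503, 0.1417, 0.1027]
tool_rot: [-0.196, 2.122, -2.129]
force: [0.2, -0.3, -0.0]
finger_gap: 0.007
```

```bash
python3 st.py -31 61 .102 -79.3 a1 wrist top
```

```text
TCP station mm -18.4 86.6
t 11.25 pos [0.5503 0.1417 0.1027] open axis deg -79.5 tilt [-0.001 -0.003 -1.   ] F [ 0.2 -0.3 -0. ] gap 0.6 q7 -1.73
shift in tool axes now cm [1.25 0.08 2.57]
turn [-0.2 -0.2  0.1]  shift cm in final axes [1.26 0.07 2.56]
```

View pics/a1_wrist.png

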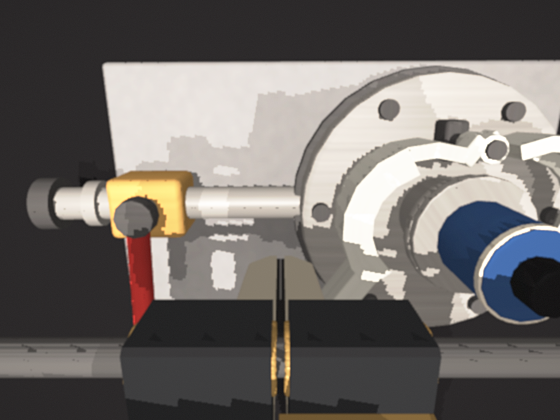

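The closed fingers stand just outside the left lug, which is at about (350,285). Pushing it shut along the arc now.

>>> {"fn": "play_rows", "kwargs": {"series": [1,0.4,0,0.9,0,0,0,1,0.5,0,0.9,0,0,0,1,0.4,0,0.8,0,0,0,1,0.3,0,0.8,0,0,0,1,0.3,0,0.7,0,0,0,1,0,0,0,0,0,0]}}

```text
t: 11.95
eef_pos: [0.5387, 0.0936, 0.1053]
tool_rot: [-0.191, 2.122, -2.127]
force: [-0.2, 0.2, 0.0]
finger_gap: 0.007
```

```bash
python3 st.py -42 34 .102 -79.3
```

```text
TCP station mm -38.8 41.5
t 11.95 pos [0.5387 0.0936 0.1053] open axis deg -79.6 tilt [ 0.003 -0.002 -1.   ] F [-0.2  0.2  0. ] gap 0.6 q7 -1.67
shift in tool axes now cm [0.32 0.33 0.75]
turn [-0.2 -0.3 -0.2]  shift cm in final axes [0.32 0.33 0.75]
```

>>> {"fn": "play_rows", "kwargs": {"series": [1,0.2,0.2,0.3,0,0,0,1,0.1,0.1,0.2,0,0,0,1,0,0,0,0,0,0]}}

```text
t: 12.25
eef_pos: [0.537, 0.0877, 0.1022]
tool_rot: [-0.189, 2.122, -2.127]
force: [-0.5, -0.1, 0.1]
finger_gap: 0.003
```

```bash
python3 st.py -42 34 .102 -79.3 a2 top scene
```

```text
TCP station mm -41.5 36.0
t 12.25 pos [0.537  0.0877 0.1022] open axis deg -79.6 tilt [ 0.004 -0.002 -1.   ] F [-0.5 -0.1  0.1] gap 0.3 q7 -1.66
shift in tool axes now cm [0.05 0.03 0.2 ]
turn [-0.1 -0.3 -0.2]  shift cm in final axes [0.05 0.02 0.2 ]
```

View pics/a2_scene.png

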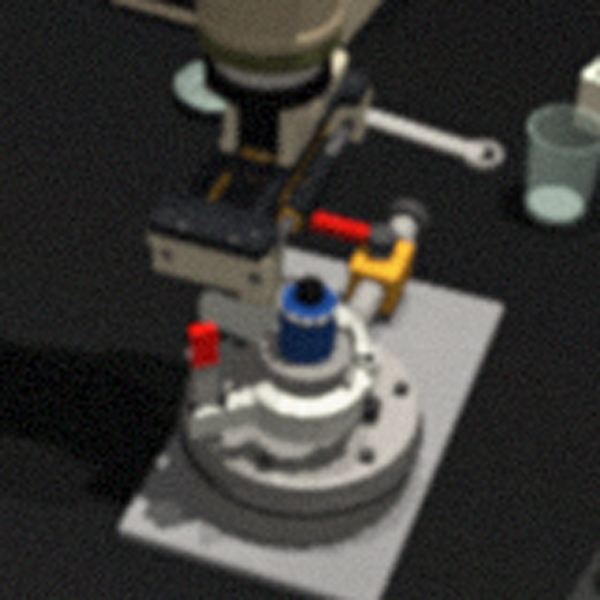

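>>> {"fn": "play_rows", "kwargs": {"series": [1,0,0,-0.8,0,0,0,1,0,-2,-0.3,0,0,0,1,0,-4,0,0,0,0,1,0,-4,0,0,0,0,1,-1,-1.5,2,0,0,0,1,-1,0,4,0,0,0,1,-1,0,4,0,0,0,1,0,0,2,0,0,0]}}

```text
t: 13.15
eef_pos: [0.5873, -0.0048, 0.2223]
tool_rot: [-0.205, 2.116, -2.116]
force: [0.3, 0.1, -0.3]
finger_gap: 0.006
```

```bash
python3 st.py -13 -92 .102 -79.3
```

```text
TCP station mm -9.3 -64.2
t 13.15 pos [ 0.5873 -0.0048  0.2223] open axis deg -78.7 tilt [ 0.004  0.    -1.   ] F [ 0.3  0.1 -0.3] gap 0.5 q7 -1.45
shift in tool axes now cm [ 0.45 12.03  2.77]
turn [-0.   0.6 -0.2]  shift cm in final axes [ 0.37 12.03  2.78]
```

>>> {"fn": "play_rows", "kwargs": {"series": [1,0.3,0,1.5,0,0.5,-0.2,1,0,0,0.8,0,0,0,1,0,2,0,0,0,0,1,0,3,0,0,0,0,1,0,2,0,0,0,0,1,0,0,0,0,0,0]}}

```text
t: 13.75
eef_pos: [0.5889, -0.0271, 0.1508]
tool_rot: [-0.199, 2.123, -2.121]
force: [-0.3, 0.2, -0.2]
finger_gap: 0.005
```

```bash
python3 st.py -13 -92 .102 -79.3 a3 wrist top
```

```text
TCP station mm -11.8 -86.4
t 13.75 pos [ 0.5889 -0.0271  0.1508] open axis deg -79.2 tilt [ 0.001  0.001 -1.   ] F [-0.3  0.2 -0.2] gap 0.5 q7 -1.42
shift in tool axes now cm [0.12 4.88 0.57]
turn [ 0.   0.1 -0.1]  shift cm in final axes [0.12 4.88 0.56]
```

View pics/a3_wrist.png

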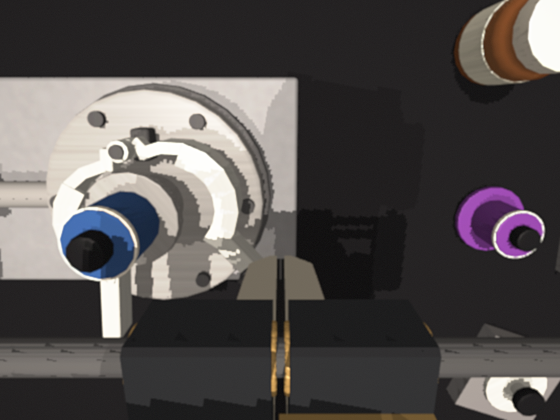

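View pics/a3_top.png

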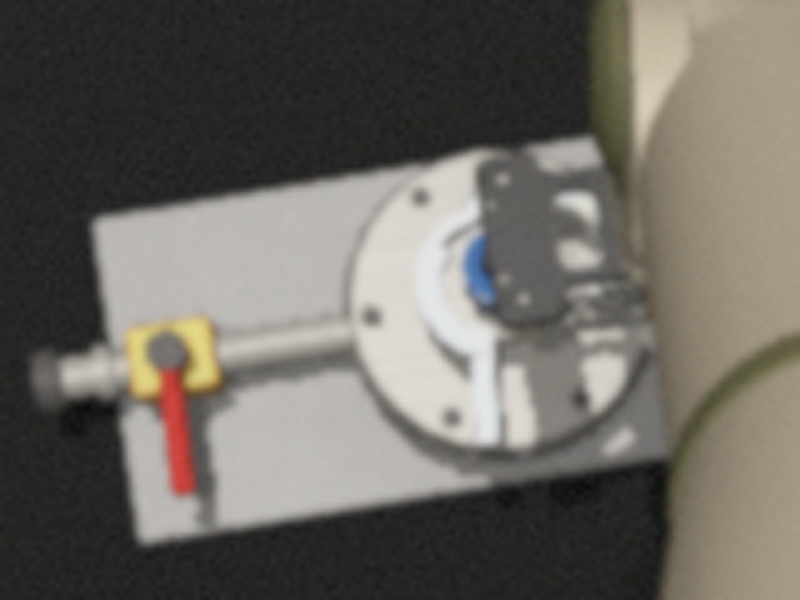

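>>> {"fn": "play_rows", "kwargs": {"series": [1,0.1,0.5,0.6,0,0,0,1,0,1.8,0.2,0,0,0,1,0,1.8,0,0,0,0,1,0,0.8,0,0,0,0,1,0,0,0,0,0,0]}}

```text
t: 14.35
eef_pos: [0.5945, -0.0358, 0.1078]
tool_rot: [-0.186, 2.116, -2.116]
force: [0.0, -0.7, -0.5]
finger_gap: 0.003
```

```bash
python3 st.py -26 -67 .102 -79.3 a4 wrist scene
```

```text
TCP station mm -8.0 -95.9
t 14.35 pos [ 0.5945 -0.0358  0.1078] open axis deg -79.2 tilt [ 0.013  0.001 -1.   ] F [ 0.  -0.7 -0.5] gap 0.3 q7 -1.40
shift in tool axes now cm [ 1.8   0.55 -2.9 ]
turn [-0.1  0.1 -0.8]  shift cm in final axes [ 1.8   0.58 -2.89]
```

View pics/a4_wrist.png

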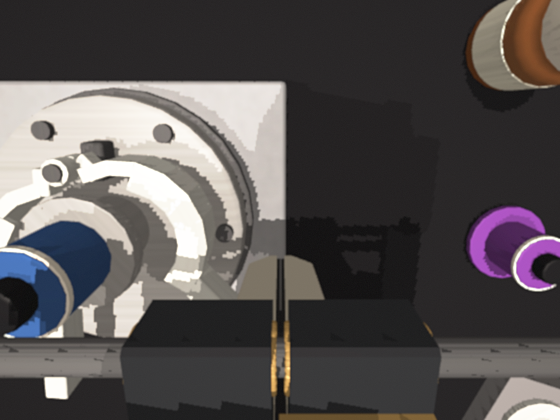

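View pics/a4_scene.png

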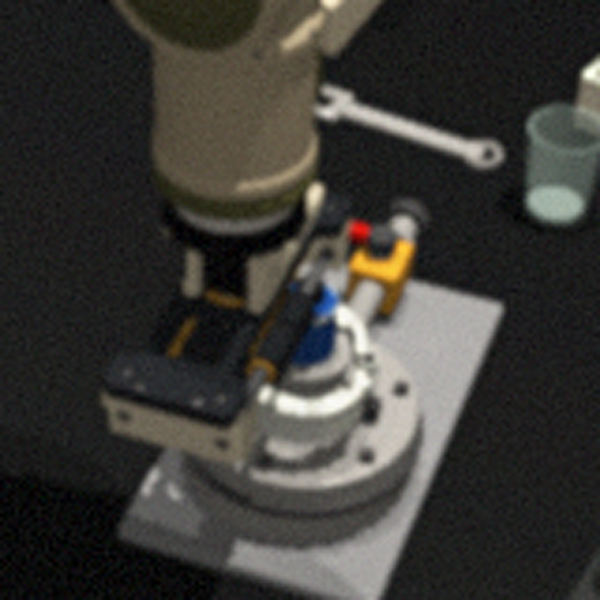

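>>> {"fn": "play_rows", "kwargs": {"series": [1,0.6,0.4,-0.7,0,0,-0.8,1,0.4,0,-0.7,0,0,0,1,0.6,0,-0.7,0,0,0,1,0.6,0,-0.7,0,0,0,1,0.5,0,-0.7,0,0,0,1,0,0,0,0,0,0]}}

```text
t: 15.05
eef_pos: [0.5599, -0.0032, 0.1067]
tool_rot: [-0.198, 2.119, -2.122]
force: [1.3, 0.1, -1.0]
finger_gap: 0.005
```

```bash
python3 st.py -40 -38 .102 -79.3
```

```text
TCP station mm -35.9 -57.5
t 15.05 pos [ 0.5599 -0.0032  0.1067] open axis deg -79.1 tilt [ 0.003 -0.001 -1.   ] F [ 1.3  0.1 -1. ] gap 0.5 q7 -1.46
shift in tool axes now cm [ 0.4   0.47 -1.95]
turn [-0.1  0.2 -0.2]  shift cm in final axes [ 0.41  0.47 -1.95]
```

>>> {"fn": "play_rows", "kwargs": {"series": [1,0.2,0.3,-0.6,0,0,0,1,0.2,0.2,-0.6,0,0,0,1,0.1,0,-0.5,0,0,0,1,0,0,0,0,0,0]}}

```text
t: 15.45
eef_pos: [0.551, 0.0138, 0.1014]
tool_rot: [-0.198, 2.118, -2.122]
force: [-0.1, 0.8, 0.2]
finger_gap: 0.007
```

```bash
python3 st.py -41 -34 .102 -79.3 a5 wrist top scene
```

```text
TCP station mm -41.5 -39.2
t 15.45 pos [0.551  0.0138 0.1014] open axis deg -79.1 tilt [ 0.004 -0.002 -1.   ] F [-0.1  0.8  0.2] gap 0.7 q7 -1.49
shift in tool axes now cm [-0.05 -0.06 -0.52]
turn [-0.1  0.2 -0.2]  shift cm in final axes [-0.05 -0.06 -0.52]
```

View pics/a5_wrist.png

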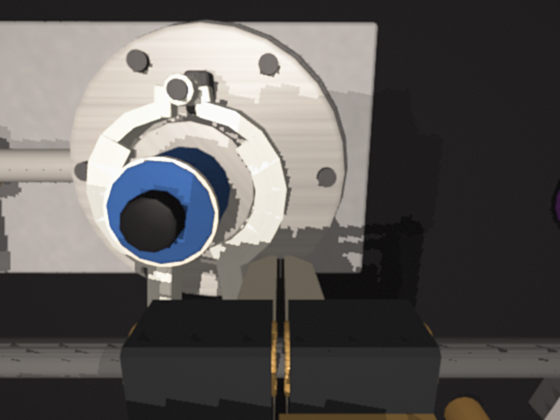

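View pics/a5_scene.png

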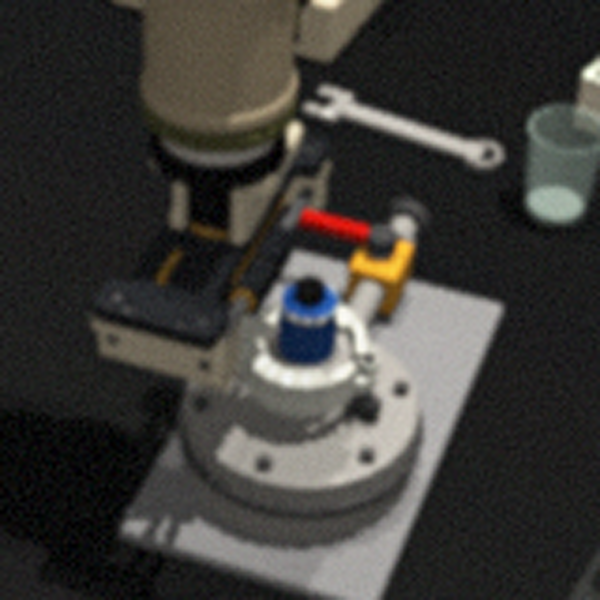

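>>> {"fn": "play_rows", "kwargs": {"series": [1,0,0,0.8,0,0,0,1,0,0,0.6,0,0,0,1,0,-3,0,0,0,0,0.25,0,-4,0,0,0,0,0.25,0,-4,0,0,0,0,0.25,0.5,-1.5,-2,0,0,0,0.25,1.5,0,-2,0,0,0,0.25,0,0,-1,0,0,0]}}

```text
t: 16.4
eef_pos: [0.5259, 0.037, 0.2311]
tool_rot: [-0.186, 2.122, -2.131]
force: [-0.2, 0.0, 0.1]
finger_gap: 0.386
```

```bash
python3 st.py -63 0 .22 -79.3 a6 wrist top scene
```

```text
TCP station mm -61.8 -11.7
t 16.40 pos [0.5259 0.037  0.2311] open axis deg -79.8 tilt [ 0.004 -0.004 -1.   ] F [-0.2  0.   0.1] gap 35.9 q7 -1.56
shift in tool axes now cm [ 0.13  1.11 -1.17]
turn [-0.2 -0.5 -0.2]  shift cm in final axes [ 0.12  1.11 -1.17]
```

View pics/a6_wrist.png

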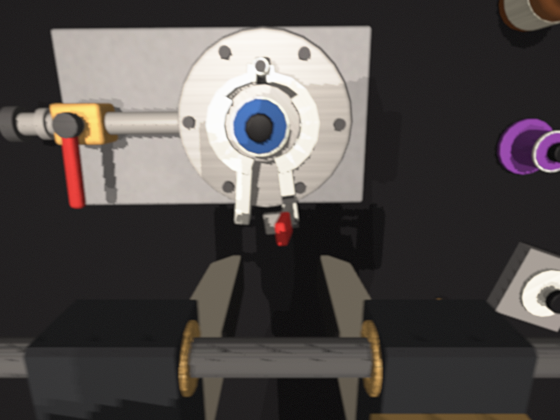

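View pics/a6_scene.png

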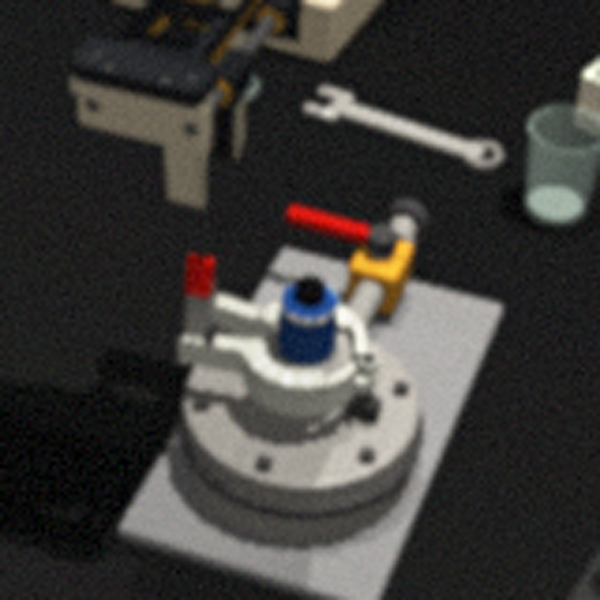

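>>> {"fn": "play_rows", "kwargs": {"series": [0.15,-1,0,-0.7,0,-0.5,0,0.15,-0.6,1,-0.2,0,0,0,0.15,0,1,0,0,0,0,0.15,0,0.5,0,0,0,0,0.15,0,0,0,0,0,0,0.15,0,0,0,0,0,0]}}

```text
t: 17.15
eef_pos: [0.5444, 0.0466, 0.1998]
tool_rot: [-0.199, 2.118, -2.131]
force: [0.6, -0.6, 0.7]
finger_gap: 0.847
```

```bash
python3 st.py -43 -1 .102 -79.3
```

```text
TCP station mm -41.9 -5.7
t 17.15 pos [0.5444 0.0466 0.1998] open axis deg -79.4 tilt [-0.    -0.006 -1.   ] F [ 0.6 -0.6  0.7] gap 78.8 q7 -1.57
shift in tool axes now cm [ 0.1   9.78 -0.53]
turn [-0.3 -0.1  0.1]  shift cm in final axes [ 0.11  9.78 -0.47]
```

>>> {"fn": "play_rows", "kwargs": {"series": [0.15,0.1,1,-0.3,-0.3,0,0.1,0.15,0,3,-0.1,0,0,0,0.15,0,2.5,0,0,0,0,0.15,0,1.5,0,0,0,0,0.15,0,0.5,0,0,0,0,0.15,0,0,0,0,0,0]}}

```text
t: 17.75
eef_pos: [0.5427, 0.0508, 0.1116]
tool_rot: [-0.193, 2.124, -2.121]
force: [-0.7, 0.4, 0.5]
finger_gap: 0.848
```

```bash
python3 st.py -43 -1 .102 -79.3 a7 wrist scene
```

```text
TCP station mm -42.8 -1.3
t 17.75 pos [0.5427 0.0508 0.1116] open axis deg -79.4 tilt [ 0.004  0.002 -1.   ] F [-0.7  0.4  0.5] gap 78.9 q7 -1.57
shift in tool axes now cm [ 0.02  0.96 -0.03]
turn [ 0.1 -0.1 -0.2]  shift cm in final axes [ 0.02  0.96 -0.03]
```

View pics/a7_scene.png

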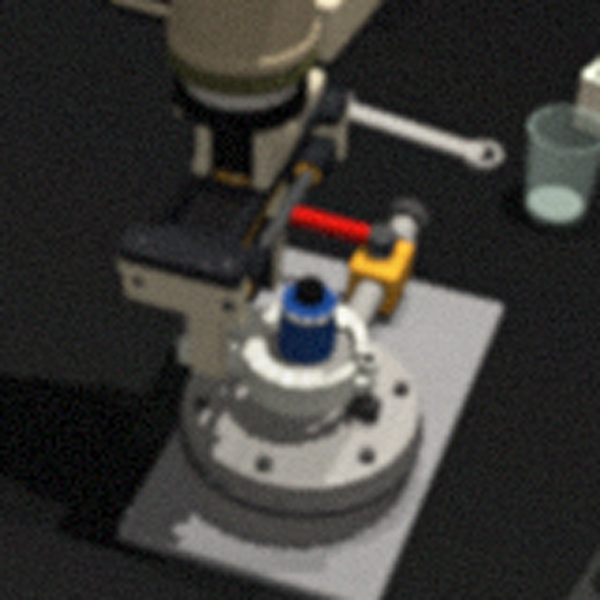

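>>> {"fn": "play_rows", "kwargs": {"series": [0.15,0,0.6,0,0,0,0,0.15,0,0.3,0,0,0,0,1,0,0,0,0,0,0,1,0,0,0,0,0,0,1,0,0,0,0,0,0,1,0,0,0,0,0,0,1,0,0,0,0,0,0,1,0,0,0,0,0,0], "squeeze": 15}}

```text
t: 18.65
eef_pos: [0.5445, 0.051, 0.1055]
tool_rot: [-0.186, 2.122, -2.118]
force: [-0.8, -1.8, -0.1]
finger_gap: 0.38
```

```bash
python3 st.py -43 -1 .102 -79.3
```

```text
TCP station mm -41.0 -1.4
t 18.65 pos [0.5445 0.051  0.1055] open axis deg -79.4 tilt [ 0.009  0.003 -1.   ] F [-0.8 -1.8 -0.1] gap 35.4 q7 -1.57
shift in tool axes now cm [ 0.21  0.35 -0.04]
turn [ 0.1 -0.1 -0.6]  shift cm in final axes [ 0.2   0.35 -0.04]
```

>>> {"fn": "play_rows", "kwargs": {"series": [1,0,0,0,0,0,-0.5,1,0,0,0,0,0,0,1,0,0,0,0,0,0]}}

```text
t: 18.95
eef_pos: [0.5437, 0.0524, 0.1055]
tool_rot: [-0.2, 2.127, -2.122]
force: [0.3, -2.9, 0.5]
finger_gap: 0.266
```

```bash
python3 st.py -43 -1 .102 -79.3
```

```text
TCP station mm -41.5 0.1
t 18.95 pos [0.5437 0.0524 0.1055] open axis deg -79.3 tilt [-0.002  0.002 -1.   ] F [ 0.3 -2.9  0.5] gap 24.8 q7 -1.57
shift in tool axes now cm [0.15 0.35 0.11]
turn [ 0.1 -0.   0.1]  shift cm in final axes [0.15 0.35 0.11]
```

>>> {"fn": "play_rows", "kwargs": {"series": [1,0,0,0,0,0,0,0.6,0,0,0,0,0,0,0.6,0,0,0,0,0,0,0.6,0,-1,0,0,0,0,0.6,0,-3,0,0,0,0,0.6,0,-4,0,0,0,0,0.8,0,-3,0,0,0,0,1,0,-1,0,0,0,0]}}

```text
t: 19.75
eef_pos: [0.5439, 0.0511, 0.2304]
tool_rot: [-0.201, 2.128, -2.125]
force: [0.0, 1.0, -1.5]
finger_gap: 0.275
```

```bash
python3 st.py -65 -45 .145 -79.3 a8 scene top
```

```text
TCP station mm -41.6 -1.2
t 19.75 pos [0.5439 0.0511 0.2304] open axis deg -79.4 tilt [-0.004  0.001 -1.   ] F [ 0.   1.  -1.5] gap 25.6 q7 -1.57
shift in tool axes now cm [2.3  8.54 4.39]
turn [ 0.1 -0.1  0.2]  shift cm in final axes [2.34 8.54 4.38]
```

View pics/a8_scene.png

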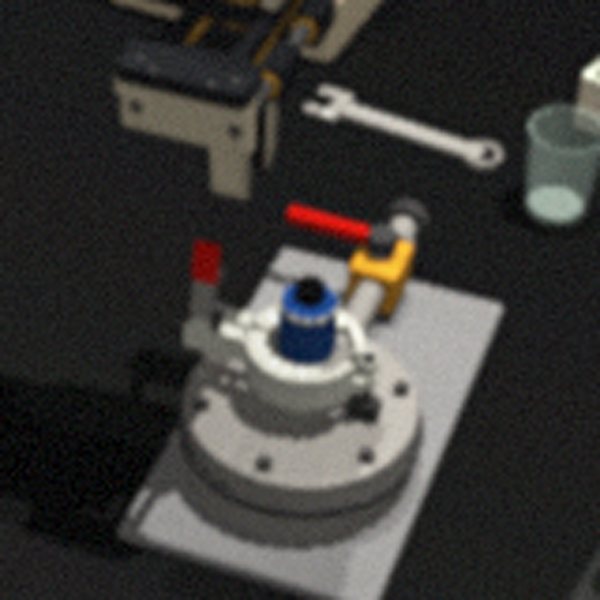

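The ring is shut and the latch is still upright, with its red tab at about (205,260) in the zoomed view. Going to the latch's outer side.

>>> {"fn": "play_rows", "kwargs": {"series": [1,0.5,0,1.5,0,0,0,1,0.8,0,1.8,0,0,0,1,0.6,0.5,0.8,0,0,0,1,0,2.5,0,0,0,0,1,0,3,0,0,0,0,1,0,1.5,0,0,0,0,1,0,0,0,0,0,0]}}

```text
t: 20.55
eef_pos: [0.5254, -0.0003, 0.1434]
tool_rot: [-0.212, 2.133, -2.134]
force: [0.7, -0.2, 0.1]
finger_gap: 0.008
```

```bash
python3 st.py -65 0 .145 -79.3 a9 wrist scene
```

```text
TCP station mm -69.2 -48.2
t 20.55 pos [ 5.254e-01 -3.000e-04  1.434e-01] open axis deg -79.6 tilt [-0.016 -0.002 -1.   ] F [ 0.7 -0.2  0.1] gap 0.8 q7 -1.48
shift in tool axes now cm [-0.4  -0.16 -4.83]
turn [ 0.1 -0.3  0.9]  shift cm in final axes [-0.42 -0.16 -4.82]
```

View pics/a9_wrist.png

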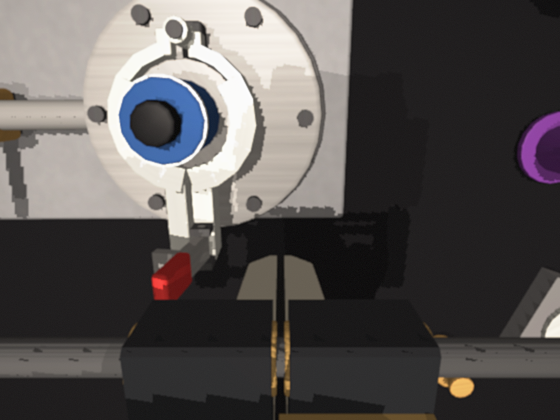

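View pics/a9_scene.png

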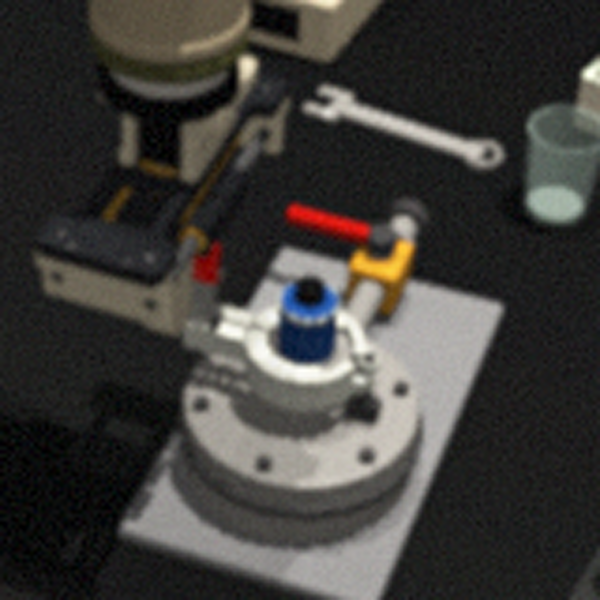

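>>> {"fn": "play_rows", "kwargs": {"series": [1,-0.3,0,-0.8,0,-0.3,0.8,1,-0.1,0,-0.9,0,0,0,1,0,0,-0.9,0,0,0,1,0,0,-0.9,0,0,0,1,0,0,-0.9,0,0,0,1,0,0,-0.6,0,0,0,1,0,0,0,0,0,0]}}

```text
t: 21.35
eef_pos: [0.522, 0.0556, 0.1482]
tool_rot: [-0.194, 2.121, -2.117]
force: [0.8, -0.2, -0.2]
finger_gap: 0.005
```

```bash
python3 st.py -65 5 .145 -79.3 a10 wrist scene
```

```text
TCP station mm -62.2 7.3
t 21.35 pos [0.522  0.0556 0.1482] open axis deg -79.1 tilt [ 0.007  0.002 -1.   ] F [ 0.8 -0.2 -0.2] gap 0.5 q7 -1.57
shift in tool axes now cm [0.28 0.32 0.23]
turn [ 0.1  0.2 -0.4]  shift cm in final axes [0.28 0.32 0.23]
```

View pics/a10_scene.png

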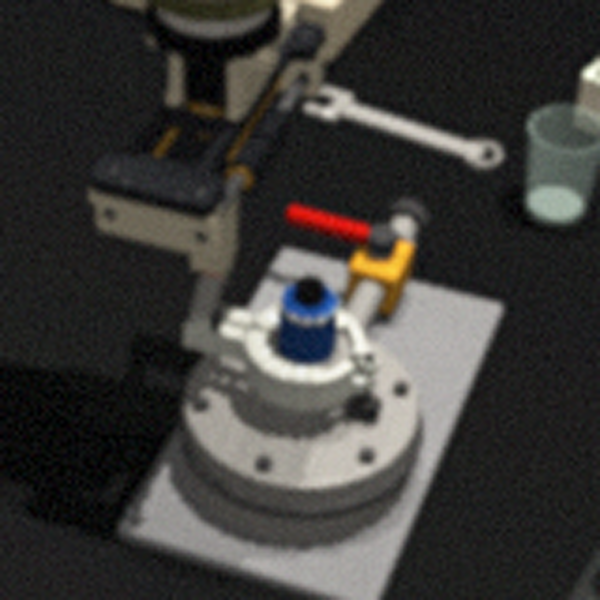

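>>> {"fn": "play_rows", "kwargs": {"series": [1,0.2,0.2,-0.4,0,0.2,-0.4,1,0,0.5,-0.4,0,0,0,1,0,0.5,-0.4,0,0,0,1,0,0,0,0,0,0]}}

```text
t: 21.85
eef_pos: [0.518, 0.0659, 0.1351]
tool_rot: [-0.195, 2.126, -2.125]
force: [0.4, -0.4, -0.2]
finger_gap: 0.005
```

```bash
python3 st.py -65 25 .128 -79.3 a11 scene
```

```text
TCP station mm -64.2 18.2
t 21.85 pos [0.518  0.0659 0.1351] open axis deg -79.5 tilt [-0.     0.001 -1.   ] F [ 0.4 -0.4 -0.2] gap 0.4 q7 -1.59
shift in tool axes now cm [ 0.08  0.71 -0.68]
turn [ 0.  -0.2  0. ]  shift cm in final axes [ 0.08  0.71 -0.68]
```

View pics/a11_scene.png

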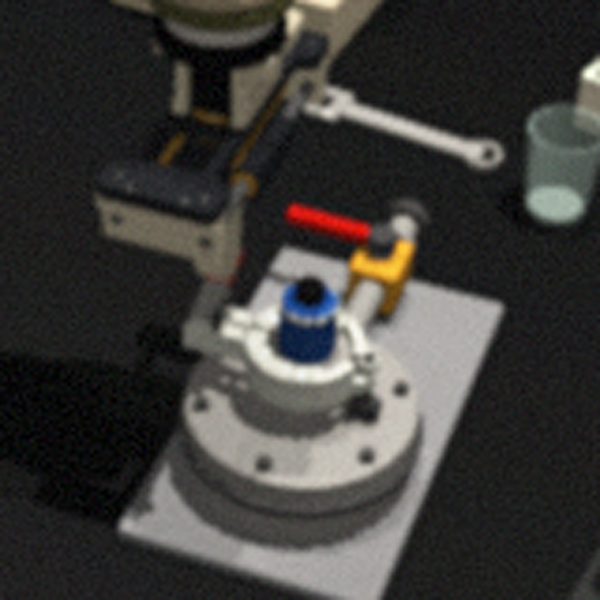

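>>> {"fn": "play_rows", "kwargs": {"series": [1,0,0.4,-0.3,0,0,0,1,0,0.3,0,0,0,0,1,0,0.1,0,0,0,0,1,0,0,0,0,0,0]}}

```text
t: 22.3
eef_pos: [0.5175, 0.0687, 0.1265]
tool_rot: [-0.195, 2.127, -2.126]
force: [-0.2, 0.4, 1.0]
finger_gap: 0.005
```

```bash
python3 st.py -65 25 .125 -79.3
```

```text
TCP station mm -64.2 21.0
t 22.30 pos [0.5175 0.0687 0.1265] open axis deg -79.6 tilt [-0.001  0.    -1.   ] F [-0.2  0.4  1. ] gap 0.5 q7 -1.60
shift in tool axes now cm [ 0.08  0.15 -0.4 ]
turn [ 0.  -0.3  0. ]  shift cm in final axes [ 0.08  0.15 -0.4 ]
```

>>> {"fn": "play_rows", "kwargs": {"series": [1,0,0.3,0,0,0,0,1,0,0.1,0,0,0,0,1,0,0,0,0,0,0]}}

```text
t: 22.6
eef_pos: [0.5177, 0.0688, 0.1258]
tool_rot: [-0.192, 2.127, -2.124]
force: [-1.6, -1.1, 2.6]
finger_gap: 0.007
```

```bash
python3 st.py -65 25 .125 -79.3
```

```text
TCP station mm -64.0 21.1
t 22.60 pos [0.5177 0.0688 0.1258] open axis deg -79.6 tilt [ 0.001  0.001 -1.   ] F [-1.6 -1.1  2.6] gap 0.6 q7 -1.60
shift in tool axes now cm [ 0.1   0.08 -0.39]
turn [ 0.1 -0.3 -0.1]  shift cm in final axes [ 0.1   0.08 -0.39]
```

>>> {"fn": "play_rows", "kwargs": {"series": [1,0,0.4,0,0,0,0,1,0,0.4,0,0,0,0]}}

```text
t: 22.8
eef_pos: [0.5181, 0.0691, 0.1229]
tool_rot: [-0.188, 2.127, -2.122]
force: [-16.4, -0.9, 70.7]
finger_gap: 0.004
```

```bash
python3 st.py -65 25 .125 -79.3
```

```text
TCP station mm -63.6 21.3
t 22.80 pos [0.5181 0.0691 0.1229] open axis deg -79.6 tilt [ 0.004  0.003 -1.   ] F [-16.4  -0.9  70.7] gap 0.4 q7 -1.60
shift in tool axes now cm [ 0.14 -0.21 -0.37]
turn [ 0.1 -0.3 -0.3]  shift cm in final axes [ 0.14 -0.21 -0.37]
```

>>> {"fn": "play_rows", "kwargs": {"series": [1,0,-0.6,0,0,0,0,1,0,-2,0,0,0,0,1,0,-4,0,0,0,0,1,0,-4,0,0,0,0,1,1,0,0,0,0,0,1,2,0,0,0,0,0,1,1,0,0,0,0,0,1,0,0,0,0,0,0]}}

```text
t: 23.6
eef_pos: [0.4765, 0.0607, 0.2343]
tool_rot: [-0.184, 2.127, -2.12]
force: [0.1, 0.2, -0.7]
finger_gap: 0.007
```

```bash
python3 st.py -65 25 .125 -79.3 b1 wrist scene top; python3 -c "
import cv2
s=cv2.imread('pics/b1_wrist.png');cv2.imwrite('pics/b1_wz.png',cv2.resize(s[50:270,180:400],(600,600),interpolation=cv2.INTER_CUBIC))"
```

```text
TCP station mm -106.0 20.8
t 23.60 pos [0.4765 0.0607 0.2343] open axis deg -79.7 tilt [ 0.007  0.004 -1.   ] F [ 0.1  0.2 -0.7] gap 0.7 q7 -1.61
shift in tool axes now cm [-4.01 10.97 -0.42]
turn [ 0.1 -0.4 -0.4]  shift cm in final axes [-4.1  10.93 -0.42]
```

View pics/b1_wz.png

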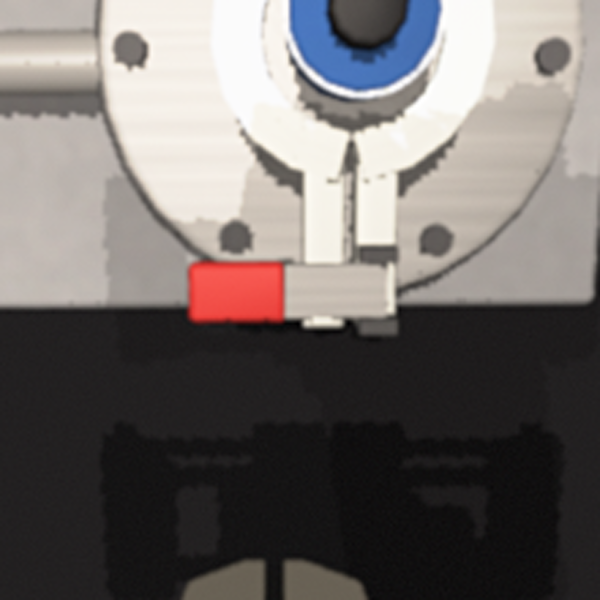

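View pics/b1_scene.png

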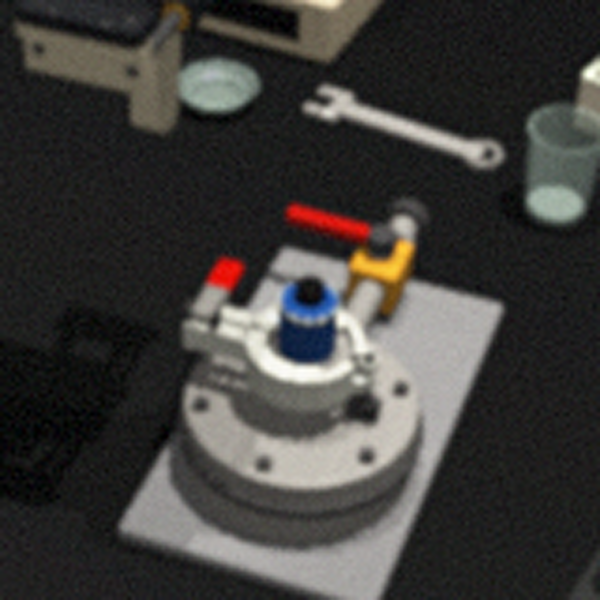

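View pics/b1_top.png

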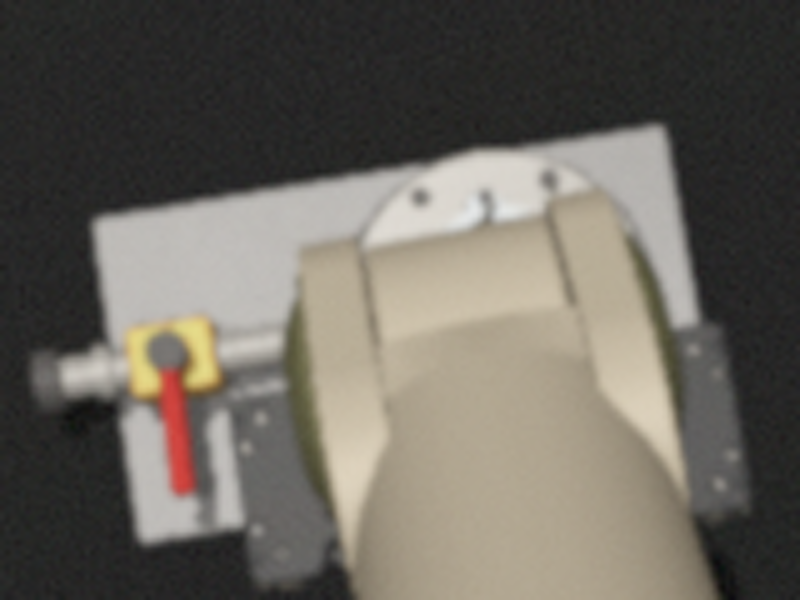

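```bash
python3 - <<'E'
from plant import r
from h import *
from st import w
C=cam(r,'wrist');S=cam(r,'scene')
f=cv2.imread('pics/b1_wrist.png')[:,:,::-1].copy()
b=blobs(f,(0,120,90),(6,255,255),50)[1]+blobs(f,(174,120,90),(180,255,255),50)[1];print('wrist red',b)
s=r.grab_frame('scene');b=blobs(s,(0,150,80),(6,255,255),20)[1];print('scene red',b)
for th in (0,.1,.2,.3):
    e=[w(-65,-7+L*np.cos(th)-4*np.sin(th),.121+L*np.sin(th)+4*np.cos(th)) for L in(25,51)]
    print(th,proj(C,e).round(1).tolist(),proj(S,e).round(1).tolist())
E
```

```text
wrist red [([98, 83, 21, 75, 1143], [107.8, 119.9]), ([249, 145, 35, 24, 770], [266.0, 156.5])]
scene red [([296, 174, 23, 11, 120], [307.3, 178.9]), ([275, 188, 10, 10, 65], [279.8, 192.3])]
0 [[281.3, 102.3], [284.0, 102.3]] [[268.2, 1064.1], [265.2, 1078.4]]
0.1 [[281.3, 104.0], [282.5, 104.7]] [[270.2, 885.5], [269.9, 829.4]]
0.2 [[281.3, 104.7], [282.1, 105.4]] [[270.8, 828.4], [270.8, 782.9]]
0.3 [[281.3, 105.1], [281.9, 105.7]] [[271.1, 800.6], [271.1, 763.4]]
```

```bash
python3 - <<'E'
from plant import r
from h import *
from st import w
C=cam(r,'wrist');S=cam(r,'scene')
for th in (0,.1,.2,.3):
    e=[w(-65,-7+L*np.cos(th)-4*np.sin(th),.121+(L*np.sin(th)+4*np.cos(th))/1e3) for L in(25,51)]
    print(th,proj(C,e).round(1).tolist(),proj(S,e).round(1).tolist())
print('sep',[ (proj(S,[w(-65,-7+38*np.cos(t)-4*np.sin(t),.121+(38*np.sin(t)+4*np.cos(t))/1e3)])-proj(S,[w(0,0,.163)])).round(1).tolist() for t in(0,.1,.2,.3)])
E
```

```text
0 [[283.2, 160.6], [247.8, 160.8]] [[277.6, 195.4], [281.7, 188.8]]
0.1 [[284.0, 161.0], [248.1, 161.7]] [[277.6, 194.7], [281.6, 187.3]]
0.2 [[285.0, 161.5], [249.1, 162.7]] [[277.4, 194.1], [281.5, 186.0]]
0.3 [[286.5, 162.0], [250.9, 163.7]] [[277.3, 193.6], [281.3, 184.8]]
sep [[[-22.0, -2.7]], [[-22.1, -3.7]], [[-22.2, -4.7]], [[-22.4, -5.5]]]
```

The wrist view shows the latch lying flat across both lugs. The red tab spans columns 249–284, and the predicted level pose gives 248–283. The scene centroid (279.8,192.3) also matches the level prediction of (279.7,192.1). On to the valve.

>>> {"fn": "play_rows", "kwargs": {"series": [1,-1,0,-2,0,-0.3,-0.4,1,-1.6,0,-3,0,0,0,1,-1.6,0,-3,0,0,0,1,-0.8,1,-1.2,0,0,0,1,0,3,0,0,0,0,1,0,4,0,0,0,0,1,0,3,0,0,0,0,1,0,1.5,0,0,0,0]}}

```text
t: 24.6
eef_pos: [0.5172, 0.1645, 0.1025]
tool_rot: [-0.191, 2.126, -2.12]
force: [-0.7, 0.5, -0.0]
finger_gap: 0.004
```

```bash
python3 st.py -50 122 .066 -79.3
```

```text
TCP station mm -46.7 115.2
t 24.60 pos [0.5172 0.1645 0.1025] open axis deg -79.5 tilt [ 0.004  0.003 -1.   ] F [-0.7  0.5 -0. ] gap 0.4 q7 -1.78
shift in tool axes now cm [ 0.35  3.65 -0.67]
turn [ 0.1 -0.2 -0.3]  shift cm in final axes [ 0.33  3.65 -0.68]
```

>>> {"fn": "play_rows", "kwargs": {"series": [1,0.3,1.5,-0.3,0,0,-0.3,1,0,1.4,0,0,0,0,1,0,0.5,0,0,0,0,1,0,0,0,0,0,0,1,0,0,0,0,0,0]}}

```text
t: 25.1
eef_pos: [0.5118, 0.1632, 0.0605]
tool_rot: [-0.206, 2.127, -2.133]
force: [0.1, -0.6, 0.0]
finger_gap: 0.008
```

```bash
python3 st.py -55 150 .066 -79.3 c1 wrist top
```

```text
TCP station mm -52.3 114.9
t 25.10 pos [0.5118 0.1632 0.0605] open axis deg -79.5 tilt [-0.01  -0.004 -1.   ] F [ 0.1 -0.6  0. ] gap 0.8 q7 -1.79
shift in tool axes now cm [ 0.29 -0.55 -3.51]
turn [-0.1 -0.2  0.6]  shift cm in final axes [ 0.27 -0.55 -3.51]
```

View pics/c1_wrist.png

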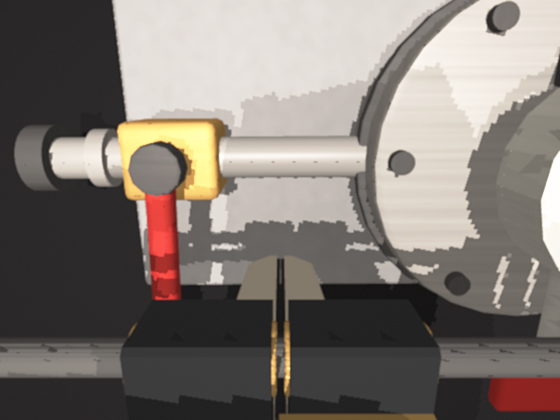

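>>> {"fn": "play_rows", "kwargs": {"series": [1,0,-0.3,-1,0,0,0.6,1,0,-0.2,-1,0,0,0,1,0.1,0,-0.8,0,0,0,1,0.1,0,-0.7,0,0,0,1,0.1,0,-0.7,0,0,0,1,0,0,0,0,0,0]}}

```text
t: 25.8
eef_pos: [0.502, 0.209, 0.069]
tool_rot: [-0.187, 2.123, -2.121]
force: [-0.1, -0.8, 0.2]
finger_gap: 0.004
```

```bash
python3 st.py -56 168 .066 -79.3
```

```text
TCP station mm -53.4 161.8
t 25.80 pos [0.502 0.209 0.069] open axis deg -79.5 tilt [ 0.007  0.001 -1.   ] F [-0.1 -0.8  0.2] gap 0.4 q7 -1.86
shift in tool axes now cm [ 0.26  0.3  -0.62]
turn [-0.  -0.2 -0.4]  shift cm in final axes [ 0.26  0.3  -0.62]
```

>>> {"fn": "play_rows", "kwargs": {"series": [1,0.1,0.2,-0.7,0,0,-0.4,1,0,0,-0.7,0,0,0,1,-0.3,0,-0.7,0,0,0,1,-0.4,0,-0.6,0,0,0,1,-0.4,0,-0.5,0,0,0,1,0,0,0,0,0,0]}}

```text
t: 26.4
eef_pos: [0.5068, 0.2439, 0.0668]
tool_rot: [-0.194, 2.125, -2.128]
force: [0.4, 0.1, 0.0]
finger_gap: 0.005
```

```bash
python3 st.py -31.5 208 .066 -79.3 c2 wrist top
```

```text
TCP station mm -42.2 195.1
t 26.40 pos [0.5068 0.2439 0.0668] open axis deg -79.6 tilt [-0.    -0.001 -1.   ] F [0.4 0.1 0. ] gap 0.5 q7 -1.90
shift in tool axes now cm [-1.07  0.08 -1.29]
turn [-0.1 -0.3  0. ]  shift cm in final axes [-1.07  0.08 -1.29]
```

View pics/c2_wrist.png

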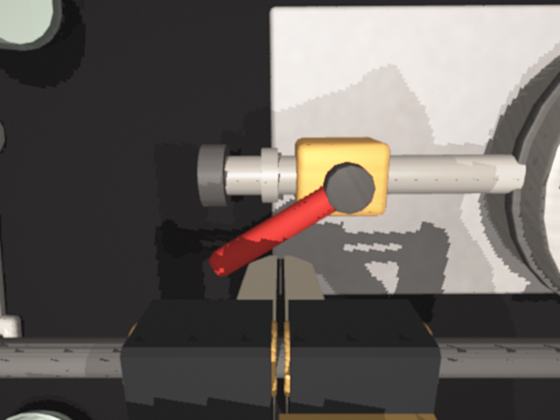

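>>> {"fn": "play_rows", "kwargs": {"series": [1,-0.5,0,-0.6,0,0,0,1,-0.5,0,-0.6,0,0,0,1,-0.6,0,-0.4,0,0,0,1,-0.5,0,-0.2,0,0,0,1,0,0,0,0,0,0]}}

```text
t: 27.0
eef_pos: [0.5243, 0.2656, 0.0661]
tool_rot: [-0.197, 2.125, -2.131]
force: [-0.4, -0.6, 1.1]
finger_gap: 0.003
```

```bash
python3 st.py -15 215 .066 -79.3 c3 wrist
```

```text
TCP station mm -21.0 213.2
t 27.00 pos [0.5243 0.2656 0.0661] open axis deg -79.6 tilt [-0.003 -0.003 -1.   ] F [-0.4 -0.6  1.1] gap 0.3 q7 -1.91
shift in tool axes now cm [-0.6   0.01 -0.18]
turn [-0.1 -0.3  0.2]  shift cm in final axes [-0.6   0.01 -0.18]
```

View pics/c3_wrist.png

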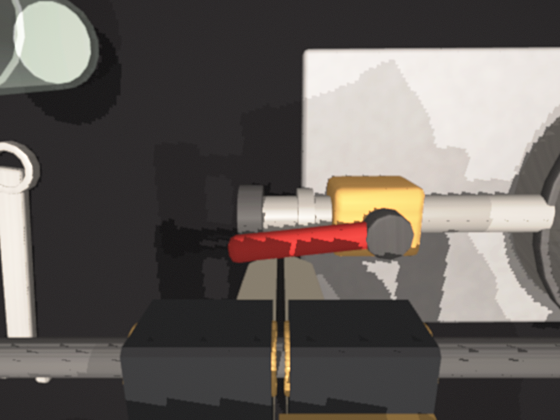

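>>> {"fn": "play_rows", "kwargs": {"series": [1,-0.3,0,0,0,0,0,1,-0.3,0,0,0,0,0,1,0,0,0,0,0,0]}}

```text
t: 27.35
eef_pos: [0.5298, 0.2674, 0.0662]
tool_rot: [-0.198, 2.126, -2.13]
force: [-0.2, 0.1, -0.2]
finger_gap: 0.002
```

>>> {"fn": "play_rows", "kwargs": {"series": [1,-0.2,0,0,0,0,0,1,0,0,0,0,0,0]}}

```text
t: 27.55
eef_pos: [0.5305, 0.2675, 0.066]
tool_rot: [-0.201, 2.126, -2.131]
force: [-0.1, 0.3, 0.3]
finger_gap: 0.004
```

```bash
python3 st.py -15 215 .066 -79.3 c4 wrist
```

```text
TCP station mm -14.5 214.0
t 27.55 pos [0.5305 0.2675 0.066 ] open axis deg -79.6 tilt [-0.006 -0.003 -1.   ] F [-0.1  0.3  0.3] gap 0.4 q7 -1.91
shift in tool axes now cm [ 0.05  0.   -0.1 ]
turn [-0.1 -0.3  0.4]  shift cm in final axes [ 0.05  0.   -0.1 ]
```

View pics/c4_wrist.png

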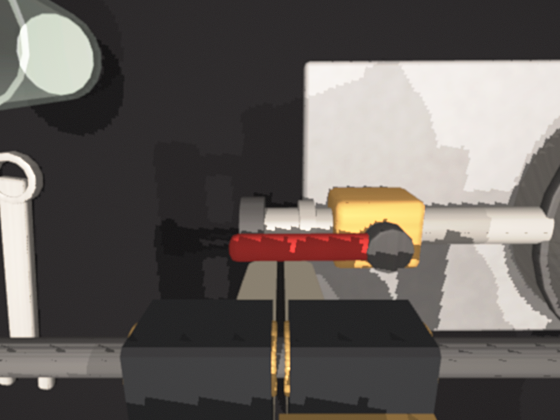

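>>> {"fn": "play_rows", "kwargs": {"series": [1,-0.3,0,0,0,0,0.4,1,0,0,0,0,0,0]}}

```text
t: 27.8
eef_pos: [0.5304, 0.2674, 0.0657]
tool_rot: [-0.2, 2.124, -2.131]
force: [0.3, -1.0, 0.8]
finger_gap: 0.003
```

>>> {"fn": "play_rows", "kwargs": {"series": [1,-0.3,0,0,0,0,0,1,0,0,0,0,0,0]}}

```text
t: 28.0
eef_pos: [0.5304, 0.2674, 0.0654]
tool_rot: [-0.207, 2.125, -2.134]
force: [0.1, -0.4, -0.1]
finger_gap: 0.006
```

>>> {"fn": "play_rows", "kwargs": {"series": [1,-0.3,0,0,0,0,0,1,-0.4,0,0,0,0,0]}}

```text
t: 28.2
eef_pos: [0.5308, 0.2674, 0.0649]
tool_rot: [-0.222, 2.126, -2.142]
force: [-17.6, -1.9, 14.9]
finger_gap: 0.005
```

```bash
python3 st.py -15 215 .066 -79.3
```

```text
TCP station mm -14.3 213.8
t 28.20 pos [0.5308 0.2674 0.0649] open axis deg -79.4 tilt [-0.021 -0.01  -1.   ] F [-17.6  -1.9  14.9] gap 0.5 q7 -1.90
shift in tool axes now cm [ 0.07 -0.1  -0.12]
turn [-0.3 -0.1  1.3]  shift cm in final axes [ 0.07 -0.11 -0.12]
```

At the stop: 17 N of resistance with no further motion. Backing away and raising.

>>> {"fn": "play_rows", "kwargs": {"series": [1,0.5,0,0,0,0,0.8,1,1.5,0,0,0,0,0,1,1,-1,0,0,0,0,1,0,-4,0,0,0,0,1,0,-4,0,0,0,0,1,0,-4,0,0,0,0,1,1,-2,3,0,0,0,1,1,0,3,0,0,0]}}

```text
t: 29.0
eef_pos: [0.4973, 0.2031, 0.2249]
tool_rot: [-0.195, 2.118, -2.122]
force: [0.6, 0.4, -0.3]
finger_gap: 0.006
```

>>> {"fn": "play_rows", "kwargs": {"series": [1,2,0,3,0,0,0,1,2,0,3,0,0,0,1,0,0,3,0,0,0,1,0,0,3,0,0,0,1,0,0,2,0,0,0,1,0,0,0,0,0,0,1,0,0,0,0,0,0]}}

```text
t: 29.7
eef_pos: [0.4875, 0.0481, 0.2338]
tool_rot: [-0.163, 2.115, -2.115]
force: [0.4, -0.3, 0.4]
finger_gap: 0.006
```

```bash
python3 st.py -63 0 .22 -79.3 d1 wrist scene top;python3 -c "
import cv2
s=cv2.imread('pics/d1_wrist.png');cv2.imwrite('pics/d1_wz.png',cv2.resize(s[0:270,100:460],(800,600),interpolation=cv2.INTER_CUBIC))"
```

```text
TCP station mm -97.5 6.3
t 29.70 pos [0.4875 0.0481 0.2338] open axis deg -79.7 tilt [ 0.027  0.002 -1.   ] F [ 0.4 -0.3  0.4] gap 0.6 q7 -1.56
shift in tool axes now cm [-3.42  1.47  0.61]
turn [-0.1 -0.4 -1.5]  shift cm in final axes [-3.45  1.38  0.63]
```

View pics/d1_wrist.png

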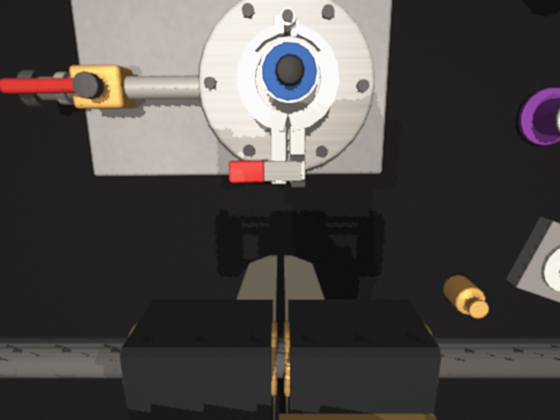

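View pics/d1_scene.png

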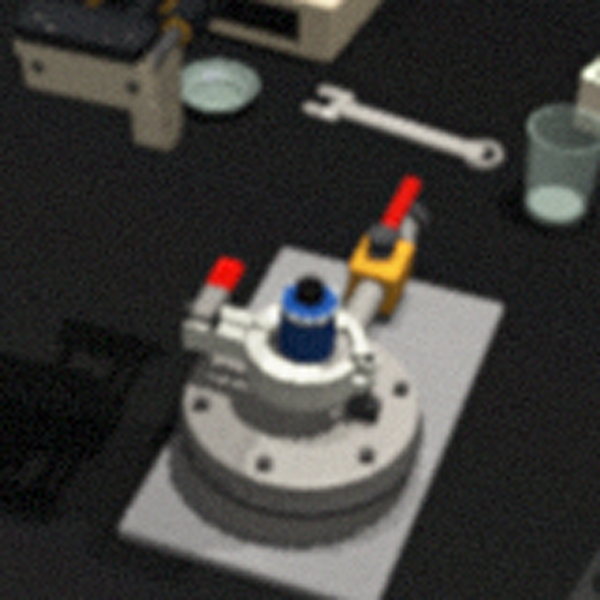

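View pics/d1_top.png

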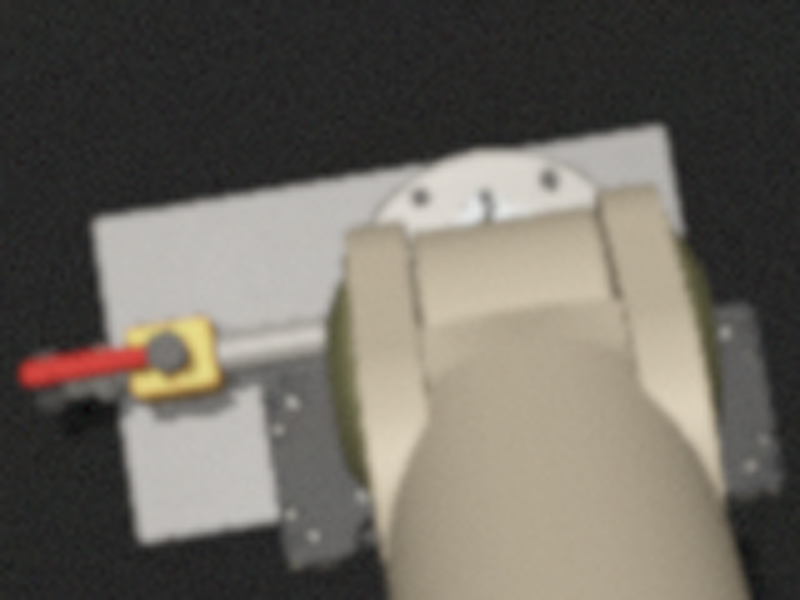

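```bash
python3 - <<'E'
from plant import r
from h import *
from st import w
C=cam(r,'wrist')
f=cv2.imread('pics/d1_wrist.png')
cv2.imwrite('pics/d1_z.png',cv2.resize(f[40:200,210:370],(800,800),interpolation=cv2.INTER_CUBIC)[150:750])
for nm,p in dict(Lout=w(-45,12.5,.115),Lin=w(-45,1.5,.115),Rin=w(-45,-1.5,.115),Rout=w(-45,-12.5,.115),tipend=w(-65,44,.1245),tab=w(-65,18,.1245),piv=w(-65,-7,.1245)).items():
    q=proj(C,[p])[0]; print(nm,q.round(1),'zoom',((q-[210,40])*5-[0,150]).round(0))
E
```

```text
Lout [271.8 143.3] zoom [309. 366.]
Lin [286.4 143.2] zoom [382. 366.]
Rin [290.4 143.2] zoom [402. 366.]
Rout [305.1 143.2] zoom [475. 366.]
tipend [229.2 171.9] zoom [ 96. 509.]
tab [264.3 171.7] zoom [272. 509.]
piv [298.1 171.6] zoom [441. 508.]
```

View pics/d1_z.png

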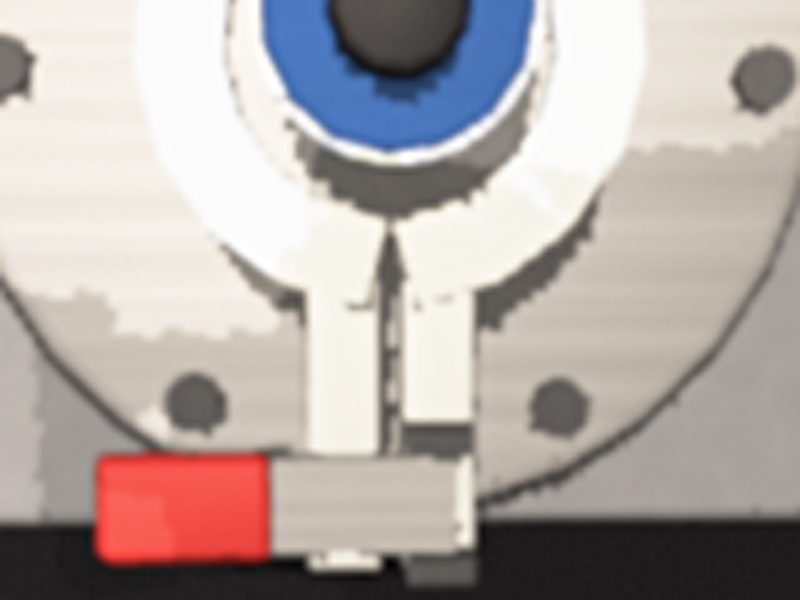

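The zoomed view shows the lug edges at 308/380 and 404/475, against 309/382 and 402/475 predicted for a shut ring. The latch tab runs from 96 to 270, against 96 to 272 predicted for a level latch. Handing in.

```bash
python3 -c "
from plant import r
print(r.sense()['t'],r.sense()['dq'].round(3));print(r.finish_job())"
```

```text
29.85 [-0.006  0.007 -0.004  0.002 -0.     0.001  0.004]
the job is handed in; nothing more can be done
None
```

I finished the job and handed it in at 29.85 s of the 59 s allowed; no verdict was reported. The steps went in the order you asked: head seated, both clamp halves shut, latch folded down, then valve opened.

- **Gauge head:** it went onto the port with the tool height within 0.5 mm of the seated value. It still stands upright on the port in the last scene and wrist pictures.
- **Clamp ring:** I squeezed both lugs together to a 24.8 mm opening, where shut is 25 mm. In the last wrist picture the lug edges match the shut position to within about half a pixel.
- **Latch:** it lies level over both lugs, with the red tab within half a pixel of its folded-down position. I couldn't see the tooth itself. I take it to be engaged because the latch lies level, which it could not if the tooth sat on top of the lug.
- **Valve:** it is at its stop, where it would not move further at 17 N. The last pictures show it in line with the pipe, pointing away from the chamber.
- **End state:** the arm is clear of everything with the gripper empty. The arm touched none of the loose things, but I did not re-measure their positions at the end.

**Less gentle than planned:** pressing the latch home briefly peaked at about 71 N at the wrist, through the fingertips. That is under the 120 N wrist limit. The 40 N limit covers the arm and gripper body, which I don't believe touched anything, but I had no separate reading of that.

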